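Load the vial rack and hold its index plunger back

ROBOT

A 6-joint arm with a two-finger parallel gripper is mounted at the origin on the work surface. World frame = base frame: x ahead of the robot, y to its left, z up, the work surface at z = 0. Lengths are in m, angles in rad, forces in N, time in s.
With the tool pointing down it reaches from about 0.35 to 0.775 m from the base axis. Payload 7.3 kg.
Tool frame: the origin (TCP) lies between the finger pads; the fingertips stand robot.tcp_to_tips ahead of it and the grasp point (between the pads) lies 2 mm behind it (robot.tcp_to_tips is the distance from the TCP to the fingertips, in m); y points along the fingers, x is the direction in which the jaws open and shut, and the axes are right-handed (so a half turn about y gives the same grasp; the last joint's range is limited). The gripper opens to 92 mm and grips with 3 to 60 N. Pads are 19 mm wide; open, the fingers measure 130 mm over their backs; the gripper's body (75 mm by 190 mm) begins 47 mm behind the grasp point.
Start: joints at [1.077, 0.342, 1.524, -0, 1.275, -0.146], TCP at [0.179, 0.494, 0.244] pointing down, gripper open.
Joint ranges: [-2.53, 2.53], [-0.77, 2.02], [0.04, 2.7], [-1, 4.14], [0.28, 2.66], [-3.11, 3.11]. Speed limits (rad/s): [2.57, 2.57, 3.14, 3.14, 3.14, 3.14].

INTERFACE

Orientations are given as [roll, pitch, yaw] about the fixed x, y, z axes, in that order (R = Rz(yaw) Ry(pitch) Rx(roll)).
In Python, from cell import status, read_camera, get_calibration, robot gives the robot as it stands.
- The arm moves only by the shell command python3 -m creep 'ROWS' [FORCE]. ROWS is JSON, a list of rows, each an object of numbers: "dx", "dy", "dz": the shift along the tool's x, y, z in m; "rx", "ry", "rz": the turn, a rotation vector about the tool's x, y, z in rad; "gripper": the opening, from 0 (shut) to 1 (fully open). A call has 1 to 20 rows; each row is the pose to reach, as a shift and turn from the pose commanded when the call began, along the tool's axes at that moment; what a row does not reach only later rows make up. A row lasts 1/8 s, in which the tool goes at most 62.5 mm and 10.7 degrees, less where a joint would pass 70% of its speed; a pose out of reach is approached as far as the arm can. A call with a gripper value outside its range is refused whole. The fingers move at their own pace and stop on an object; FORCE is the grip in N (left out, the last holds). Time passes only in rows, so rows that repeat a pose let the fingers close. It gives the time, the measured TCP pose, the force and the opening at its end, in the units of the state.
- status.observe(): the state, without advancing time (a new reading comes with each control period).
- read_camera(name): name is "scene" or "top" or "wrist"; returns (picture, depth): 480x640x3 uint8, red, green, blue; 480x640 float32, m along the optical axis (not along the pixel's ray), 0 where there is no reading.
- get_calibration(name): a dict with "fx", "fy", "cx", "cy" (pixels), "D" ([k1, k2, p1, p2, k3] as OpenCV has them; the pictures are not rectified), "xyz" and "rotation" of the camera in the world; the wrist camera has in their place "mount" (4x4, takes a point from camera to tool coordinates, whose origin is the TCP and whose axes are the tool frame's). Camera axes: x right, y down, z forward; pixel columns grow to the right and rows downward; lengths in m; the calibration is good to about 2 mm. A picture is of the moment at which its call begins: read the wrist's pose just before it. get_calibration takes no time and is no camera call.
- robot.hand_in(): hands the job in, once; it reports no verdict.
The state is a dict: "time": time; "qpos": joint angles; "qvel": joint speeds; "joint_efforts": joint torques, N m; "tool_pos": TCP position; "tool_rot": TCP orientation; "contact_force": force on the tool from outside, world axes, zero at the start; "torque": the same for the moment, N m; "opening": finger opening in m.
Only numpy, scipy, OpenCV 4.12 (cv2) and the standard library are available. Lean on these libraries where they do the work, as an engineer would, in place of code of your own. Each camera call takes 0.05 s, during which the arm holds its last target.

TASK

Load the docked white rack with the two amber vials standing on the bench: first the tall one into the pocket marked with one dot (next to the plunger), then the short one into the pocket with two dots, each upright, fully down and let go. Only then pull the black knob of the sprung index plunger straight up, all the way back, so that its pin is clear of the rack, and finish while still holding it there for a colleague to take the rack out. Leave the rack in its dock, the third vial in its pocket and everything else on the bench where it is, and tip no vial over.

Things in the scene. Friction and masses are not known exactly. Their poses are not given: they have to be found in the camera images.
- tall_vial: the tall amber vial: plain upright cylinder 26 mm in diameter, 82 mm tall with its black cap (cap is the top 18 mm, same diameter), about 50 g; origin at the centre of its underside, z up. Stands loose on the bench.
- short_vial: the short amber vial: same as the tall one but 62 mm tall; origin at the centre of its underside, z up. Stands loose on the bench.
- third_vial: a third amber vial, 72 mm tall, 26 mm in diameter, already standing in the three-dot pocket; stays there. Origin at the centre of its underside.
- dock: aluminium dock fixed to the bench, 84 x 270 mm plate 8 mm thick with low rails, in which the white rack lies. Origin at the centre of its underside; its y axis runs along the row of pockets towards the plunger, x across the row, z up. A dark steel bridge (68 mm in x, 36 mm in y, top 50 mm above the bench) at y = +105 mm carries the plunger.
- rack: loose white rack (0.7 kg) in the dock: block 60 x 190 mm, its top 53 mm above the bench, four pockets in a row 45 mm apart; a 12 mm thick tongue under the bridge has a 12 mm hole for the plunger's 8 mm pin. On the -x side of each pocket 1 to 4 black dots number it; pocket 1 is nearest the plunger. Origin on its underside, 8 mm above the dock's origin; axes as the dock's.
- pocket1 (a point): centre of the mouth of the one-dot pocket, in the plane of the rack's top; pockets are round, 29 mm in diameter, 25 mm deep, with flat floors. 57.5 mm from the plunger's axis. Axes as the dock's.
- pocket2 (a point): centre of the mouth of the two-dot pocket; same size. Axes as the dock's.
- knob_mid (a point): centre of the plunger's black knob: upright cylinder 28 mm in diameter, 24 mm tall, on a 14 mm neck; seated, the knob spans 64 to 88 mm above the bench, 14 mm clear above the bridge. It moves with the plunger. Axes as the dock's.
- plunger (a joint): lift of the plunger in m: 0 seated (pin in the rack's hole), 0.010 pin tip level with the top of the hole, 0.018 fully back at its stop. A spring pulls it down, 4 N when seated and 7.6 N when fully back; it snaps down when let go.
- spare_cap: bystander: spare red vial cap lying on the bench, disc 28 mm across, 13 mm high, origin at the centre of its underside or of its length
- marker: bystander: blue marker pen, 12 mm thick, 140 mm long, lying on the bench, origin at the centre of its underside or of its length
- jar: bystander: white screw-top jar, 64 mm across, 75 mm tall, origin at the centre of its underside or of its length
- sample_cup: bystander: clear sample cup with a red lid, 58 mm across, 66 mm tall, origin at the centre of its underside or of its length
- spatula: bystander: thin steel lab spatula lying flat on the robot's side, 160 mm long, 4 mm thick, origin at the centre of its underside or of its length
- pocket3 (a point): centre of the mouth of the three-dot pocket, where the third vial stands; same size.
Not all that is in view belongs to the job. What is shaped like the tall_vial but purple is not meant. What is shaped like the short_vial but purple is not meant.

How it is judged:
By the outcome, as a careful person would: the job done as asked, in the order asked, and still so for the second after the job is handed in, while the arm keeps its last pose, push and grip.
It also fails if it takes over 59 s, if anything falls off the work surface, if the arm or the gripper's body presses on something with over 40 N, if the wrist force passes 120 N, or if a joint passes its speed limit or range.

## Working session

There is one attempt and no reset: what is moved stays moved. The work goes in short steps, Python scripts to look and compute and a shell command to move; the robot and the scene stay as the last step left them, time stands still between calls to the robot, and variables do not carry over. Pictures are saved under pics/ and viewed, and the job is handed in when it is done.

```bash
ls; mkdir -p pics; python3 - <<'E'
from cell import status, read_camera, get_calibration, robot
import cv2,numpy as np
s=status.observe();print(s);print(robot.tcp_to_tips)
for n in ("scene","top","wrist"):
    p,d=read_camera(n);cv2.imwrite(f"pics/{n}0.png",p[:,:,::-1]);np.save(f"{n}0.npy",d);print(n,get_calibration(n))
E
```

```text
pics
{'time': 0.0, 'qpos': array([ 1.07698453e+00,  3.42693506e-01,  1.52502240e+00, -5.84514205e-06,
        1.27536492e+00, -1.45988995e-01]), 'qvel': array([ 0.00187257,  0.0008204 , -0.00058896, -0.00126036,  0.00057367,
       -0.000686  ]), 'joint_efforts': array([-1.78647311e-03, -4.31251645e+01, -2.44211268e+01,  7.15040253e-02,
        5.62210358e-02, -1.47780415e-04]), 'tool_pos': array([0.17874289, 0.49323687, 0.24305822]), 'tool_rot': array([-1.57058537e+00,  1.47314699e-03,  1.22297538e+00]), 'contact_force': array([-0.33543498, -0.101151  , -0.29615006]), 'torque': array([ 0.06302328, -0.03053405,  0.02032025]), 'opening': 0.09165238371857051}
0.017
scene {'fx': 526.9668020085022, 'fy': 526.9668020085022, 'cx': 315.95886973062903, 'cy': 242.02401647239688, 'D': array([-0.13630532,  0.        ,  0.        ,  0.        ,  0.        ]), 'xyz': array([ 1.27731337, -0.3906696 ,  0.83233262]), 'rotation': array([-2.30069335,  0.0131183 ,  1.09259457])}
top {'fx': 557.0990558514649, 'fy': 557.0990558514649, 'cx': 321.7760865867199, 'cy': 236.95136690410166, 'D': array([-0.13084861,  0.        ,  0.        ,  0.        ,  0.        ]), 'xyz': array([ 0.36111469, -0.01898541,  1.12410997]), 'rotation': array([-2.95177203, -0.02052889, -1.54577374])}
wrist {'fx': 379.7219020807122, 'fy': 379.7219020807122, 'cx': 318.6460496227684, 'cy': 238.6779959544528, 'D': array([-0.07131872,  0.        ,  0.        ,  0.        ,  0.        ]), 'mount': array([[ 9.99998637e-01,  1.06969144e-03,  1.25734963e-03,
        -2.09766799e-04],
       [-8.72593050e-04, -3.04043013e-01,  9.52657906e-01,
        -1.40173931e-01],
       [ 1.40133838e-03, -9.52657705e-01, -3.04041665e-01,
         8.36137984e-02],
       [ 0.00000000e+00,  0.00000000e+00,  0.00000000e+00,
         1.00000000e+00]])}
```

View pics/scene0.png

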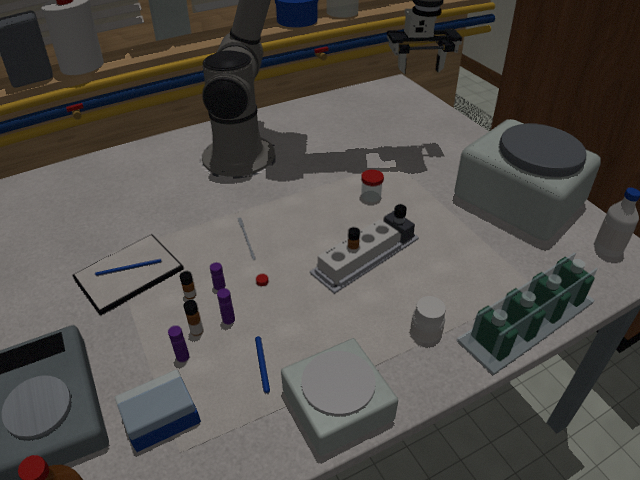

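View pics/top0.png

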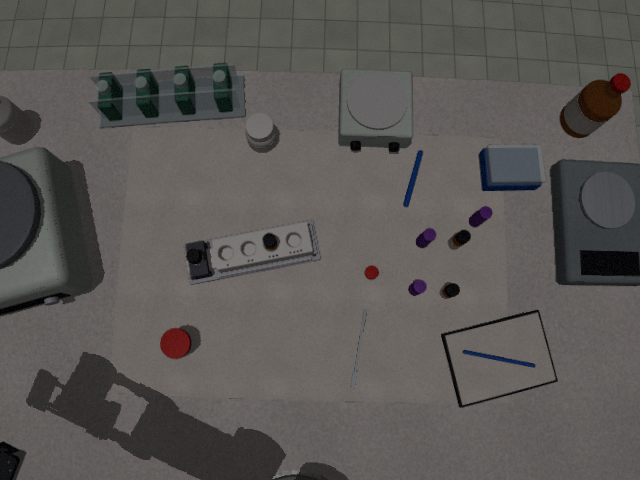

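View pics/wrist0.png

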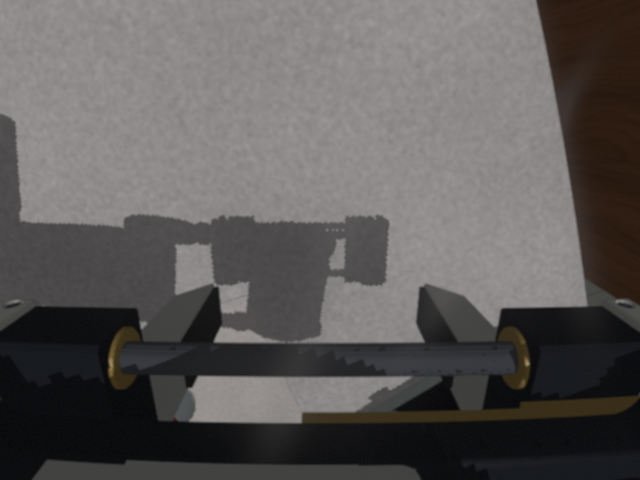

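```bash
cat > h.py <<'E'
import cv2,numpy as np
from scipy.spatial.transform import Rotation as R
from cell import status, read_camera, get_calibration
def cam(n,s=None):
    c=get_calibration(n);K=np.array([[c['fx'],0,c['cx']],[0,c['fy'],c['cy']],[0,0,1]])
    if 'mount' in c:
        s=s or status.observe();T=np.eye(4);T[:3,:3]=R.from_euler('xyz',s['tool_rot']).as_matrix();T[:3,3]=s['tool_pos'];T=T@c['mount']
    else:
        T=np.eye(4);T[:3,:3]=R.from_euler('xyz',c['rotation']).as_matrix();T[:3,3]=c['xyz']
    return K,c['D'],T
def ray(n,uv,s=None):
    K,D,T=cam(n,s);p=cv2.undistortPoints(np.array(uv,float).reshape(-1,1,2),K,D).reshape(-1,2)
    d=np.c_[p,np.ones(len(p))]@T[:3,:3].T
    return T[:3,3],d
def proj(n,P,s=None):
    K,D,T=cam(n,s);Ti=np.linalg.inv(T)
    q,_=cv2.projectPoints(np.array(P,float).reshape(-1,3),cv2.Rodrigues(Ti[:3,:3])[0],Ti[:3,3],K,D);return q.reshape(-1,2)
def at_z(n,uv,z,s=None):
    o,d=ray(n,uv,s);return o+d*((z-o[2])/d[:,2:])
def cloud(n,dep,s=None):
    v,u=np.mgrid[0:480,0:640];o,d=ray(n,np.c_[u.ravel(),v.ravel()],s)
    return (o+d*dep.reshape(-1,1)).reshape(480,640,3)
E
python3 - <<'E'
from h import *
for n in("top","scene"):
    d=np.load(n+"0.npy");P=cloud(n,d);np.save(n+"P.npy",P)
    im=cv2.imread(f"pics/{n}0.png")
    print(n,"bench",np.nanmedian(P[300:310,250:280,2]) )
P=np.load("topP.npy")
for nm,(u,v) in dict(a=(451,290),b=(461,238),p1=(428,237),p2=(481,215),p3=(418,287),third=(271,241),knob=(194,256),rack=(260,245),br=(200,243),cup=(175,343),jar=(260,125),cap=(371,272)).items():
    print(nm,P[v,u].round(4), at_z("top",(u,v),.08).round(3))
a=cv2.imread("pics/top0.png")[190:330,380:500];b=cv2.imread("pics/scene0.png")[250:370,150:270]
cv2.imwrite("pics/c0.png",np.hstack([cv2.resize(a,(400,466)),cv2.resize(b,(400,466))])*1)
a=cv2.imread("pics/top0.png")[210:290,180:330]
cv2.imwrite("pics/c1.png",cv2.resize(a,(800,427),interpolation=2))
E
```

```text
top bench 0.0018006199393544309
scene bench 0.001982743461576175
a [ 0.4685 -0.2876  0.0632] [[ 0.467 -0.283  0.08 ]]
b [ 0.5668 -0.303   0.0861] [[ 0.568 -0.305  0.08 ]]
p1 [ 0.5671 -0.2389  0.0849] [[ 0.568 -0.24   0.08 ]]
p2 [ 0.614  -0.3446  0.0842] [[ 0.615 -0.346  0.08 ]]
p3 [ 0.473  -0.2234  0.0617] [[ 0.471 -0.22   0.08 ]]
third [0.5487 0.0599 0.0957] [[0.552 0.061 0.08 ]]
knob [0.517  0.2046 0.0886] [[0.518 0.207 0.08 ]]
rack [0.5478 0.0842 0.054 ] [[0.543 0.082 0.08 ]]
br [0.5492 0.2031 0.0489] [[0.544 0.197 0.08 ]]
cup [0.3538 0.2352 0.0672] [[0.354 0.232 0.08 ]]
jar [0.7881 0.0941 0.0749] [[0.786 0.094 0.08 ]]
cap [ 0.5063 -0.1375  0.0119] [[ 0.497 -0.13   0.08 ]]
```

View pics/c0.png

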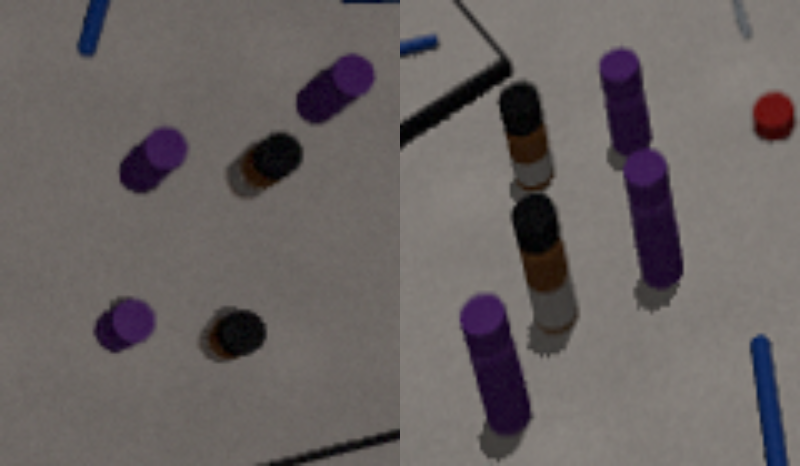

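View pics/c1.png

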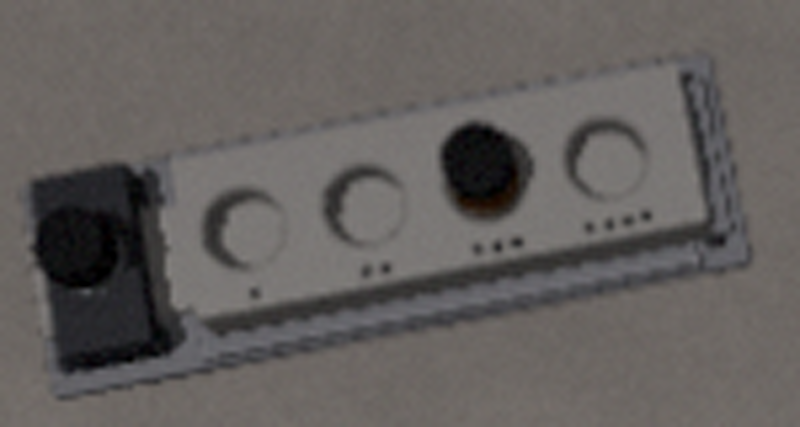

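```bash
cat >> h.py <<'E'
def ransac_top(P,guess,zt,rad=0.013,w=0.03,zt_tol=0.006):
    m=(np.hypot(P[...,0]-guess[0],P[...,1]-guess[1])<w)&(abs(P[...,2]-zt)<zt_tol)
    return m
E
python3 - <<'E'
from h import *
G=dict(tall=((.567,-.303),.082),short=((.468,-.288),.062),third=((.549,.06),.10),knob=((.517,.206),.088),p1=((.567,-.239),.082),p2=((.614,-.345),.082),p3=((.473,-.223),.062))
for n in("top","scene"):
    P=np.load(n+"P.npy")
    for k,(g,z) in G.items():
        m=ransac_top(P,g,z,w=.022,zt_tol=.005)
        Q=P[m]
        (vv,uu)=np.nonzero(m)
        c,r=cv2.minEnclosingCircle(Q[:,:2].astype(np.float32))
        print(n,k,m.sum(),"mean",Q.mean(0).round(4),"circ",np.round(c,4),round(r,4),"pix",uu.mean().round(1),vv.mean().round(1))
E
```

```text
top tall 133 mean [ 0.5718 -0.309   0.0824] circ [ 0.5727 -0.3093] 0.0135 pix 463.5 235.9
top short 147 mean [ 0.4697 -0.2907  0.0626] circ [ 0.4693 -0.291 ] 0.0133 pix 452.5 289.4
top third 149 mean [0.5519 0.0642 0.1004] circ [0.5522 0.0647] 0.0131 pix 268.6 238.8
top knob 173 mean [0.5188 0.2071 0.0882] circ [0.5193 0.2078] 0.0146 pix 192.8 255.1
top p1 140 mean [ 0.5738 -0.242   0.0828] circ [ 0.5745 -0.2423] 0.0133 pix 429.3 233.8
top p2 126 mean [ 0.6192 -0.3536  0.0824] circ [ 0.6206 -0.355 ] 0.0134 pix 485.1 212.7
top p3 145 mean [ 0.4749 -0.2265  0.0626] circ [ 0.4754 -0.2265] 0.0134 pix 419.6 286.0
scene tall 127 mean [ 0.575  -0.3084  0.0822] circ [ 0.5734 -0.3075] 0.0141 pix 190.0 305.2
scene short 106 mean [ 0.473  -0.2898  0.0621] circ [ 0.4714 -0.2883] 0.0142 pix 185.5 275.6
scene third 87 mean [0.5545 0.0627 0.0998] circ [0.5535 0.0636] 0.0143 pix 353.3 231.8
scene knob 84 mean [0.5221 0.2064 0.0875] circ [0.5219 0.2061] 0.0159 pix 400.1 208.3
scene p1 123 mean [ 0.5756 -0.2409  0.0823] circ [ 0.5743 -0.2402] 0.0144 pix 223.2 293.3
scene p2 128 mean [ 0.6222 -0.3525  0.0827] circ [ 0.6206 -0.353 ] 0.0143 pix 174.8 330.6
scene p3 104 mean [ 0.4775 -0.2252  0.0625] circ [ 0.4774 -0.224 ] 0.0148 pix 215.5 266.6
```

```bash
cat >> h.py <<'E'
def go(x,y,z,yaw):
    s=status.observe();R0=R.from_euler('xyz',s['tool_rot']);R1=R.from_euler('xyz',[-np.pi/2,0,yaw])
    d=R0.inv().apply(np.array([x,y,z])-s['tool_pos']);w=(R0.inv()*R1).as_rotvec()
    print("t",round(s['time'],2),"pos",s['tool_pos'].round(4),"rot",s['tool_rot'].round(4),"F",s['contact_force'].round(2),"op",round(s['opening'],4))
    print("dxyz",d.round(4),"rxyz",w.round(4),"rows",np.linalg.norm(d)/.0625,np.degrees(np.linalg.norm(w))/10.7)
E
python3 -c "
from h import *
go(.525,.207,.22,.225)"
```

```text
t 0.15 pos [0.1788 0.4933 0.2432] rot [-1.5706e+00  1.1000e-03  1.2230e+00] F [0.47 0.12 0.58] op 0.0918
dxyz [-0.1512  0.0233 -0.4231] rxyz [ 4.00e-04  9.98e-01 -1.10e-03] rows 7.198055414031272 5.344007928515714
```

```bash
python3 -m creep '[{"dx":-0.151,"dy":0.023,"dz":-0.423,"ry":0.998},{"dx":-0.151,"dy":0.023,"dz":-0.423,"ry":0.998},{"dx":-0.151,"dy":0.023,"dz":-0.423,"ry":0.998},{"dx":-0.151,"dy":0.023,"dz":-0.423,"ry":0.998},{"dx":-0.151,"dy":0.023,"dz":-0.423,"ry":0.998},{"dx":-0.151,"dy":0.023,"dz":-0.423,"ry":0.998},{"dx":-0.151,"dy":0.023,"dz":-0.423,"ry":0.998},{"dx":-0.151,"dy":0.023,"dz":-0.423,"ry":0.998},{"dx":-0.151,"dy":0.023,"dz":-0.423,"ry":0.998},{"dx":-0.151,"dy":0.023,"dz":-0.423,"ry":0.998},{"dx":-0.151,"dy":0.023,"dz":-0.423,"ry":0.998},{"dx":-0.151,"dy":0.023,"dz":-0.423,"ry":0.998}]'
cat > look.py <<'E'
import sys
from h import *
import pickle
t=sys.argv[1];n=sys.argv[2] if len(sys.argv)>2 else "wrist"
s=status.observe();p,d=read_camera(n);cv2.imwrite(f"pics/{t}.png",p[:,:,::-1]);pickle.dump((s,p,d),open(t+".pkl","wb"))
print(s['time'],s['tool_pos'],s['tool_rot'],s['contact_force'],s['opening'])
E
python3 look.py w1
```

```text
0.15 [0.17878375 0.49333137 0.24322258] [-1.57063106e+00  1.11853955e-03  1.22299422e+00] [0.46989075 0.12021629 0.57959407] 0.09178333814331822invalid input at $[0]: expected keys dx, dy, dz, rx, ry, rz, gripper
```

View pics/w1.png

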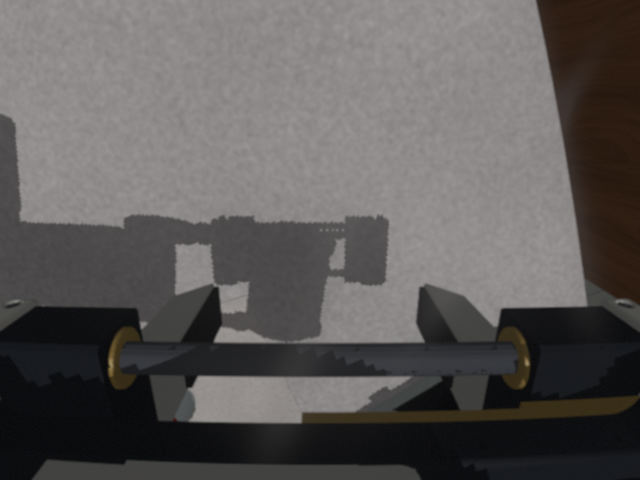

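```bash
python3 -m creep '[{"dx":-0.151,"dy":0.023,"dz":-0.423,"rx":0,"ry":0.998,"rz":0,"gripper":1},{"dx":-0.151,"dy":0.023,"dz":-0.423,"rx":0,"ry":0.998,"rz":0,"gripper":1},{"dx":-0.151,"dy":0.023,"dz":-0.423,"rx":0,"ry":0.998,"rz":0,"gripper":1},{"dx":-0.151,"dy":0.023,"dz":-0.423,"rx":0,"ry":0.998,"rz":0,"gripper":1},{"dx":-0.151,"dy":0.023,"dz":-0.423,"rx":0,"ry":0.998,"rz":0,"gripper":1},{"dx":-0.151,"dy":0.023,"dz":-0.423,"rx":0,"ry":0.998,"rz":0,"gripper":1},{"dx":-0.151,"dy":0.023,"dz":-0.423,"rx":0,"ry":0.998,"rz":0,"gripper":1},{"dx":-0.151,"dy":0.023,"dz":-0.423,"rx":0,"ry":0.998,"rz":0,"gripper":1},{"dx":-0.151,"dy":0.023,"dz":-0.423,"rx":0,"ry":0.998,"rz":0,"gripper":1},{"dx":-0.151,"dy":0.023,"dz":-0.423,"rx":0,"ry":0.998,"rz":0,"gripper":1},{"dx":-0.151,"dy":0.023,"dz":-0.423,"rx":0,"ry":0.998,"rz":0,"gripper":1}]'
python3 look.py w2
```

```text
time: 1.58
tool_pos: [0.5242, 0.2087, 0.2211]
tool_rot: [-1.571, -0.0, 0.227]
contact_force: [0.7, 0.1, 0.1]
opening: 0.0918
1.575 [0.5241841  0.20868347 0.22107017] [-1.57054716e+00 -2.61833232e-04  2.27069824e-01] [0.74191094 0.1011048  0.08404527] 0.09176995764309832
```

View pics/w2.png

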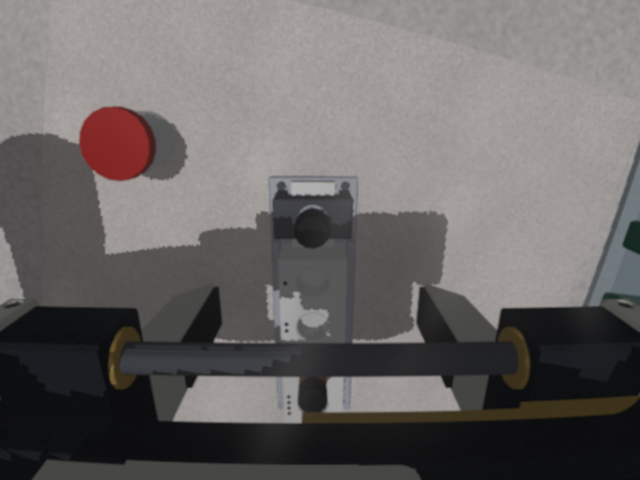

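```bash
python3 -m creep '[{"dx":-0.04,"dy":0,"dz":-0.06,"rx":0,"ry":0,"rz":0,"gripper":1},{"dx":-0.04,"dy":0,"dz":-0.11,"rx":0,"ry":0,"rz":0,"gripper":1},{"dx":-0.04,"dy":0,"dz":-0.12,"rx":0,"ry":0,"rz":0,"gripper":1},{"dx":-0.04,"dy":0,"dz":-0.12,"rx":0,"ry":0,"rz":0,"gripper":1},{"dx":-0.04,"dy":0,"dz":-0.12,"rx":0,"ry":0,"rz":0,"gripper":1}]'
python3 look.py w3
python3 -m creep '[{"dx":0.06,"dy":0,"dz":-0.02,"rx":0,"ry":0,"rz":0,"gripper":1},{"dx":0.08,"dy":0,"dz":-0.04,"rx":0,"ry":0,"rz":0,"gripper":1},{"dx":0.08,"dy":0,"dz":-0.04,"rx":0,"ry":0,"rz":0,"gripper":1},{"dx":0.08,"dy":0,"dz":-0.04,"rx":0,"ry":0,"rz":0,"gripper":1}]'
python3 look.py w4
python3 - <<'E'
import cv2,numpy as np
a=cv2.imread("pics/w3.png")[60:310,220:470];b=cv2.imread("pics/w4.png")[60:310,120:370]
cv2.imwrite("pics/w34.png",cv2.convertScaleAbs(np.hstack([cv2.resize(a,(400,400)),cv2.resize(b,(400,400))]),alpha=1.5))
E
```

```text
time: 2.25
tool_pos: [0.5127, 0.083, 0.2207]
tool_rot: [-1.57, -0.0, 0.226]
contact_force: [-0.4, -0.3, 0.6]
opening: 0.0918
2.25 [0.51273134 0.08295785 0.22070358] [-1.57025414e+00 -4.55726350e-05  2.26445269e-01] [-0.3535023  -0.29383082  0.63197246] 0.09175153183072082
time: 2.8
tool_pos: [0.599, 0.0616, 0.2203]
tool_rot: [-1.57, 0.001, 0.226]
contact_force: [0.2, 0.2, -0.6]
opening: 0.0917
2.8 [0.59901888 0.06159389 0.22033999] [-1.57005520e+00  1.18705526e-03  2.26202669e-01] [ 0.19652268  0.18852935 -0.62579608] 0.09167530635024312
```

View pics/w3.png

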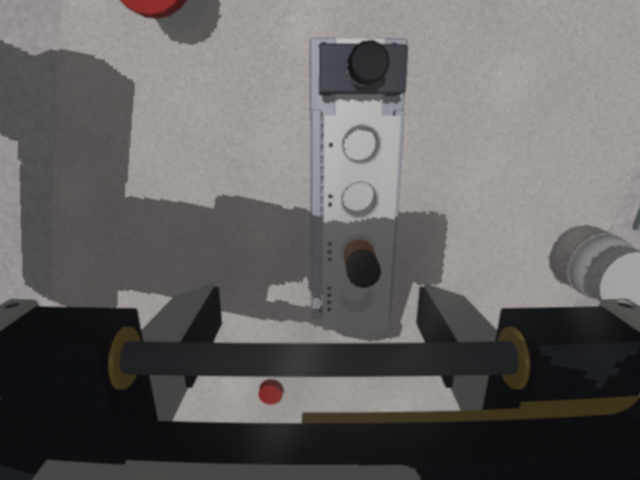

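View pics/w4.png

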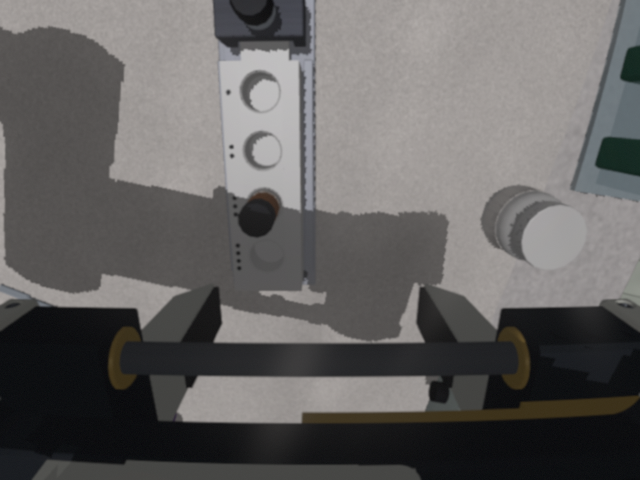

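```bash
cat > pk.py <<'E'
from h import *
import pickle,sys
for t in sys.argv[1:]:
    s,p,d=pickle.load(open(t+".pkl","rb"));n="wrist" if t[0]=="w" else "top"
    P=cloud(n,d,s)
    for nm,g in dict(p1=(.532,.152),p2=(.542,.108),p4=(.563,.021)).items():
        near=np.hypot(P[...,0]-g[0],P[...,1]-g[1])<.026
        ztop=np.median(P[near&(P[...,2]>.045)][:,2])
        PP=at_z(n,np.c_[np.mgrid[0:480,0:640][1].ravel(),np.mgrid[0:480,0:640][0].ravel()],ztop,s).reshape(480,640,3)
        nr=np.hypot(PP[...,0]-g[0],PP[...,1]-g[1])<.020
        hole=nr&(P[...,2]<ztop-.004)
        a=hole.sum()
        if a<50: continue
        pts=PP[hole][:,:2]
        c,r=cv2.minEnclosingCircle(pts.astype(np.float32))
        print(t,nm,"ztop",ztop.round(4),"n",a,"cent",pts.mean(0).round(4),"circ",np.round(c,4),round(r,4))
    for nm,g,z in (("third",(.552,.064),.1),("knob",(.519,.207),.088),):
        m=ransac_top(P,g,z,w=.022,zt_tol=.005)
        if m.sum()<50: continue
        zz=np.median(P[m][:,2]);c,r=cv2.minEnclosingCircle(P[m][:,:2].astype(np.float32))
        print(t,nm,zz.round(4),P[m].mean(0).round(4),np.round(c,4),round(r,4))
E
python3 pk.py w3 w4; python3 - <<'E'
import pickle
from h import *
s,p,d=pickle.load(open("w3.pkl","rb"));
# fixed-pixel check: bench height
P=cloud("wrist",d,s);print(P[150,500],P[100,200])
E
python3 -c "
from h import *
go(.572,-.3085,.20,.226)"
```

```text
w3 p1 ztop 0.052 n 1024 cent [0.5304 0.1526] circ [0.5307 0.1521] 0.0145
w3 p2 ztop 0.2947 n 6511 cent [0.5368 0.1187] circ [0.5378 0.1155] 0.0173
w3 p4 ztop 0.0518 n 637 cent [0.5603 0.0214] circ [0.5605 0.022 ] 0.0143
w3 third 0.0989 [0.5505 0.0654 0.0988] [0.5505 0.0646] 0.0131
w3 knob 0.087 [0.5177 0.208  0.0868] [0.5177 0.208 ] 0.0141
w4 p1 ztop 0.0521 n 1132 cent [0.5313 0.1521] circ [0.5314 0.152 ] 0.0147
w4 p2 ztop 0.2761 n 20605 cent [0.5421 0.109 ] circ [0.542 0.108] 0.0201
w4 p4 ztop 0.0521 n 770 cent [0.5609 0.022 ] circ [0.5609 0.0219] 0.0143
w4 third 0.099 [0.5509 0.0652 0.0989] [0.5506 0.0645] 0.0132
w4 knob 0.0869 [0.52   0.201  0.0867] [0.5186 0.2054] 0.0136
[0.66606346 0.17645066 0.0012416 ] [0.38512753 0.15622292 0.00186534]
t 2.85 pos [0.5989 0.0615 0.2207] rot [-1.5702e+00  7.0000e-04  2.2620e-01] F [-0.21 -0.21 -0.4 ] op 0.0921
dxyz [-0.1092  0.0205 -0.3546] rxyz [-0.0006  0.0002 -0.0007] rows 5.945383370132074 0.0049513244204333964
```

```bash
python3 -c "
from h import *
go(.570,-.38,.25,.225)"
```

```text
t 2.85 pos [0.5989 0.0615 0.2207] rot [-1.5702e+00  7.0000e-04  2.2620e-01] F [-0.21 -0.21 -0.4 ] op 0.0921
dxyz [-0.1273 -0.0295 -0.4238] rxyz [-0.0006  0.0012 -0.0007] rows 7.095217830127006 0.008016024937518669
```

```bash
python3 -m creep '[{"dx":-0.127,"dy":-0.03,"dz":-0.424,"rx":0,"ry":-0.001,"rz":0,"gripper":1},{"dx":-0.127,"dy":-0.03,"dz":-0.424,"rx":0,"ry":-0.001,"rz":0,"gripper":1},{"dx":-0.127,"dy":-0.03,"dz":-0.424,"rx":0,"ry":-0.001,"rz":0,"gripper":1},{"dx":-0.127,"dy":-0.03,"dz":-0.424,"rx":0,"ry":-0.001,"rz":0,"gripper":1},{"dx":-0.127,"dy":-0.03,"dz":-0.424,"rx":0,"ry":-0.001,"rz":0,"gripper":1},{"dx":-0.127,"dy":-0.03,"dz":-0.424,"rx":0,"ry":-0.001,"rz":0,"gripper":1},{"dx":-0.127,"dy":-0.03,"dz":-0.424,"rx":0,"ry":-0.001,"rz":0,"gripper":1},{"dx":-0.127,"dy":-0.03,"dz":-0.424,"rx":0,"ry":-0.001,"rz":0,"gripper":0.8},{"dx":-0.127,"dy":-0.03,"dz":-0.424,"rx":0,"ry":-0.001,"rz":0,"gripper":0.8},{"dx":-0.127,"dy":-0.03,"dz":-0.424,"rx":0,"ry":-0.001,"rz":0,"gripper":0.8},{"dx":-0.127,"dy":-0.03,"dz":-0.424,"rx":0,"ry":-0.001,"rz":0,"gripper":0.8}]'
python3 look.py w5
python3 - <<'E'
from h import *
import pickle
s,p,d=pickle.load(open("w5.pkl","rb"));P=cloud("wrist",d,s)
for k,(g,z) in dict(tall=((.573,-.3085),.082),short=((.470,-.290),.062),p1=((.5745,-.241),.082),p2=((.6206,-.354),.082),p3=((.476,-.225),.062)).items():
    m=ransac_top(P,g,z,w=.022,zt_tol=.005)
    if m.sum()<30: print(k,m.sum());continue
    c,r=cv2.minEnclosingCircle(P[m][:,:2].astype(np.float32));vv,uu=np.nonzero(m)
    print(k,m.sum(),P[m].mean(0).round(4),np.round(c,4),round(r,4),uu.mean(),vv.mean())
E
```

```text
time: 4.22
tool_pos: [0.5712, -0.3795, 0.2512]
tool_rot: [-1.571, -0.0, 0.228]
contact_force: [-0.2, -0.2, 0.1]
opening: 0.0737
4.225 [ 0.57117295 -0.3795189   0.25115315] [-1.57077944e+00 -3.09456080e-04  2.28098021e-01] [-0.18842658 -0.21750385  0.14818324] 0.0736832612312947
tall 840 [ 0.5719 -0.3094  0.0812] [ 0.572  -0.3096] 0.0131 340.32142857142856 138.03214285714284
short 798 [ 0.4701 -0.2909  0.0611] [ 0.4697 -0.2909] 0.0131 224.00501253132833 86.17669172932331
p1 968 [ 0.5731 -0.2417  0.0812] [ 0.573  -0.2417] 0.0132 363.551652892562 49.39049586776859
p2 738 [ 0.6199 -0.3535  0.0809] [ 0.6201 -0.3539] 0.0132 383.1368563685637 204.38075880758808
p3 606 [ 0.476  -0.2302  0.0611] [ 0.4749 -0.2268] 0.013 244.5858085808581 9.12046204620462
```

View pics/w5.png

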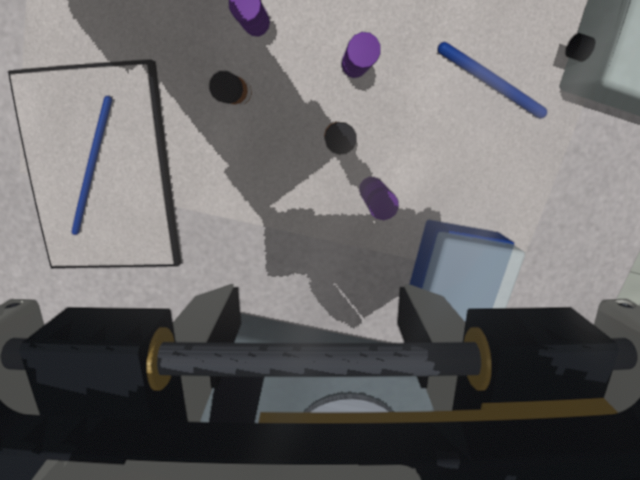

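```bash
python3 -c "
from h import *
go(.572,-.3095,.14,.2245);go(.572,-.3095,.053,.2245)"
```

```text
t 4.28 pos [ 0.5711 -0.3798  0.2511] rot [-1.5708e+00 -2.0000e-04  2.2790e-01] F [-0.39  0.92 -0.37] op 0.0734
dxyz [0.0167 0.1111 0.0683] rxyz [0.     0.0034 0.0002] rows 2.103303095090506 0.018232175115377076
t 4.28 pos [ 0.5711 -0.3798  0.2511] rot [-1.5708e+00 -2.0000e-04  2.2790e-01] F [-0.39  0.92 -0.37] op 0.0734
dxyz [0.0167 0.1981 0.0683] rxyz [0.     0.0034 0.0002] rows 3.362992891263949 0.018232175115377076
```

```bash
python3 -m creep '[{"dx":0.017,"dy":0.04,"dz":0.068,"rx":0,"ry":-0.003,"rz":0,"gripper":0.8},{"dx":0.017,"dy":0.09,"dz":0.068,"rx":0,"ry":-0.003,"rz":0,"gripper":0.8},{"dx":0.017,"dy":0.11,"dz":0.068,"rx":0,"ry":-0.003,"rz":0,"gripper":0.8},{"dx":0.017,"dy":0.11,"dz":0.068,"rx":0,"ry":-0.003,"rz":0,"gripper":0.8},{"dx":0.017,"dy":0.14,"dz":0.068,"rx":0,"ry":-0.003,"rz":0,"gripper":0.8},{"dx":0.017,"dy":0.17,"dz":0.068,"rx":0,"ry":-0.003,"rz":0,"gripper":0.8},{"dx":0.017,"dy":0.19,"dz":0.068,"rx":0,"ry":-0.003,"rz":0,"gripper":0.8},{"dx":0.017,"dy":0.198,"dz":0.068,"rx":0,"ry":-0.003,"rz":0,"gripper":0.8},{"dx":0.017,"dy":0.198,"dz":0.068,"rx":0,"ry":-0.003,"rz":0,"gripper":0.8},{"dx":0.017,"dy":0.198,"dz":0.068,"rx":0,"ry":-0.003,"rz":0,"gripper":0.8}]'
python3 -c "
from h import *
go(.572,-.3095,.053,.2245)"
```

```text
time: 5.52
tool_pos: [0.5727, -0.3117, 0.0542]
tool_rot: [-1.573, -0.002, 0.229]
contact_force: [-0.2, -0.4, -0.3]
opening: 0.0737
t 5.53 pos [ 0.5727 -0.3117  0.0542] rot [-1.5726 -0.0017  0.229 ] F [-0.25 -0.44 -0.3 ] op 0.0737
dxyz [-0.0002  0.0012  0.0023] rxyz [0.0018 0.0045 0.0017] rows 0.04128474967963964 0.027576015249297686
```

```bash
python3 -m creep '[{"dx":0,"dy":0.001,"dz":0.002,"rx":0.002,"ry":0.004,"rz":0.002,"gripper":0.8},{"dx":0,"dy":0.001,"dz":0.002,"rx":0.002,"ry":0.004,"rz":0.002,"gripper":0.8},{"dx":0,"dy":0.001,"dz":0.002,"rx":0.002,"ry":0.004,"rz":0.002,"gripper":0.5},{"dx":0,"dy":0.001,"dz":0.002,"rx":0.002,"ry":0.004,"rz":0.002,"gripper":0.2},{"dx":0,"dy":0.001,"dz":0.002,"rx":0.002,"ry":0.004,"rz":0.002,"gripper":0.2},{"dx":0,"dy":0.001,"dz":0.002,"rx":0.002,"ry":0.004,"rz":0.002,"gripper":0.2},{"dx":0,"dy":0.001,"dz":0.002,"rx":0.002,"ry":0.004,"rz":0.002,"gripper":0.2},{"dx":0,"dy":0.001,"dz":0.002,"rx":0.002,"ry":0.004,"rz":0.002,"gripper":0.2}]' 18
python3 -c "
from h import *
go(.572,-.3095,.053,.2245)"
```

```text
time: 6.52
tool_pos: [0.5715, -0.3092, 0.0517]
tool_rot: [-1.569, 0.002, 0.225]
contact_force: [0.3, -0.1, 0.6]
opening: 0.026
t 6.53 pos [ 0.5715 -0.3092  0.0517] rot [-1.5688  0.0019  0.225 ] F [ 0.3  -0.08  0.56] op 0.026
dxyz [ 0.0004 -0.0013 -0.0004] rxyz [-0.002   0.0005 -0.0019] rows 0.022596516715144784 0.015026780111378183
```

```bash
python3 -m creep '[{"dx":0,"dy":-0.03,"dz":0,"rx":0,"ry":0,"rz":0,"gripper":0.2},{"dx":0,"dy":-0.08,"dz":0,"rx":0,"ry":0,"rz":0,"gripper":0.2},{"dx":0,"dy":-0.14,"dz":0,"rx":0,"ry":0,"rz":0,"gripper":0.2},{"dx":0,"dy":-0.15,"dz":0,"rx":0,"ry":0,"rz":0,"gripper":0.2}]'
python3 -c "
from h import *
go(.531,.1525,.20,.2245)"
```

```text
time: 7.02
tool_pos: [0.5735, -0.3105, 0.2071]
tool_rot: [-1.576, -0.004, 0.225]
contact_force: [-0.4, 0.5, -1.3]
opening: 0.0253
t 7.03 pos [ 0.5735 -0.3105  0.2071] rot [-1.5755 -0.0042  0.2251] F [-0.39  0.53 -1.33] op 0.0253
dxyz [0.0619 0.0051 0.4609] rxyz [0.0047 0.0006 0.0042] rows 7.4406441836008 0.03397976743462775
```

```bash
python3 -m creep '[{"dx":0.062,"dy":0,"dz":0.461,"rx":0,"ry":0,"rz":0,"gripper":0.2},{"dx":0.062,"dy":0,"dz":0.461,"rx":0,"ry":0,"rz":0,"gripper":0.2},{"dx":0.062,"dy":0,"dz":0.461,"rx":0,"ry":0,"rz":0,"gripper":0.2},{"dx":0.062,"dy":0,"dz":0.461,"rx":0,"ry":0,"rz":0,"gripper":0.2},{"dx":0.062,"dy":0,"dz":0.461,"rx":0,"ry":0,"rz":0,"gripper":0.2},{"dx":0.062,"dy":0,"dz":0.461,"rx":0,"ry":0,"rz":0,"gripper":0.2},{"dx":0.062,"dy":0,"dz":0.461,"rx":0,"ry":0,"rz":0,"gripper":0.2},{"dx":0.062,"dy":0,"dz":0.461,"rx":0,"ry":0,"rz":0,"gripper":0.2},{"dx":0.062,"dy":0,"dz":0.461,"rx":0,"ry":0,"rz":0,"gripper":0.2},{"dx":0.062,"dy":0,"dz":0.461,"rx":0,"ry":0,"rz":0,"gripper":0.2},{"dx":0.062,"dy":0,"dz":0.461,"rx":0,"ry":0,"rz":0,"gripper":0.2},{"dx":0.062,"dy":0,"dz":0.461,"rx":0,"ry":0,"rz":0,"gripper":0.2}]'
python3 look.py w6; python3 look.py t6 top; python3 look.py s6 scene
python3 -c "
from h import *
go(.531,.1525,.112,.2245);go(.531,.1525,.112,.2245)"
```

```text
time: 8.52
tool_pos: [0.5296, 0.1528, 0.2025]
tool_rot: [-1.569, 0.002, 0.223]
contact_force: [-0.1, 0.3, -0.6]
opening: 0.0256
8.525 [0.52964343 0.15275463 0.20247119] [-1.568828    0.0020728   0.22336846] [-0.06628608  0.26480377 -0.58908022] 0.025573759300769057
8.575 [0.52962208 0.1529103  0.20250611] [-1.56876634  0.00200663  0.22354449] [0.38460514 0.65464923 0.08532134] 0.02558619993327621
8.625 [0.52959161 0.15310821 0.20253569] [-1.56874887  0.00191361  0.22386675] [-0.21566161 -0.13048205 -0.41913586] 0.025521017033208363
t 8.68 pos [0.5296 0.1533 0.2026] rot [-1.5688  0.0019  0.2241] F [ 0.14 -0.29 -0.84] op 0.0259
dxyz [ 0.0014  0.0906 -0.0012] rxyz [-0.002  -0.0004 -0.0019] rows 1.44922210441874 0.014947797364756833
t 8.68 pos [0.5296 0.1533 0.2026] rot [-1.5688  0.0019  0.2241] F [ 0.14 -0.29 -0.84] op 0.0259
dxyz [ 0.0014  0.0906 -0.0012] rxyz [-0.002  -0.0004 -0.0019] rows 1.44922210441874 0.014947797364756833
```

View pics/w6.png

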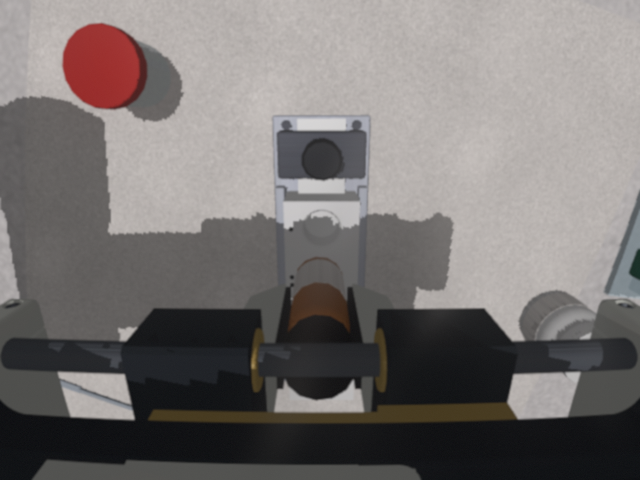

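View pics/s6.png

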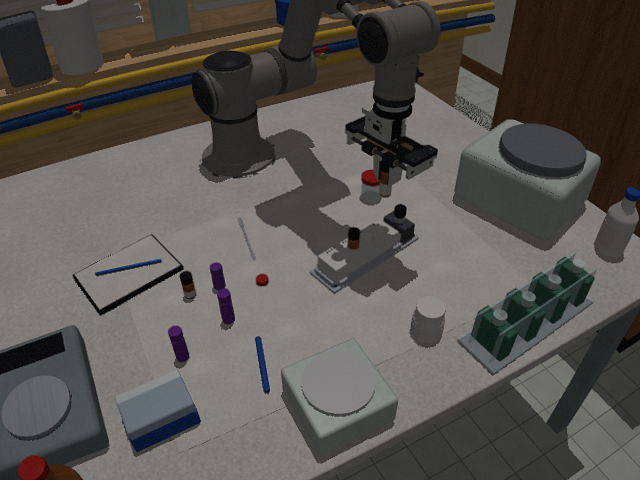

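```bash
cat > cyl.py <<'E'
from h import *
import pickle,sys
from scipy.optimize import least_squares
t=sys.argv[1];s,p,d=pickle.load(open(t+".pkl","rb"));P=cloud("wrist",d,s)
T=R.from_euler('xyz',s['tool_rot']);L=T.inv().apply(P.reshape(-1,3)-s['tool_pos']).reshape(P.shape)
u=np.mgrid[0:480,0:640][1]
m=(abs(L[...,0])<.0105)&(L[...,2]>0)&(L[...,2]<.018)&(L[...,1]>.021)&(L[...,1]<.06)&(u<420)
Q=L[m];print("n",len(Q),Q.min(0).round(3),Q.max(0).round(3))
f=lambda a:np.hypot(Q[:,0]-a[0]-a[2]*Q[:,1],Q[:,2]-a[1]-a[3]*Q[:,1])-.013
r=least_squares(f,[0,0,0,0],loss='soft_l1',f_scale=.0005)
print("axis tool x,z at TCP",r.x[:2].round(4),"slopes",r.x[2:].round(4),"rms",np.sqrt(np.mean(f(r.x)**2)).round(5))
h=float(sys.argv[2]) # base distance below TCP
b=T.apply([r.x[0]+r.x[2]*h,h,r.x[1]+r.x[3]*h])+s['tool_pos'];print("base world",b.round(4), "lowest seen dy",np.percentile(Q[:,1],99).round(4))
E
python3 cyl.py w6 .0515; python3 pk.py w6
```

```text
n 885 [-0.01   0.021  0.006] [0.01  0.052 0.013]
axis tool x,z at TCP [-0.0006 -0.0002] slopes [-0.0025 -0.007 ] rms 0.00022
base world [0.529  0.1521 0.151 ] lowest seen dy 0.0509
w6 p1 ztop 0.2114 n 1095 cent [0.5279 0.1658] circ [0.5291 0.1604] 0.0156
w6 knob 0.0869 [0.5178 0.2086 0.0867] [0.5178 0.2086] 0.0141
  return _methods._mean(a, axis=axis, dtype=dtype,
  ret = ret.dtype.type(ret / rcount)
```

```bash
sed -i 's/near&(P\[...,2\]>.045)/near\&(P[...,2]>.045)\&(P[...,2]<.06)/; s/hole=nr&/hole=nr\&(P[...,2]>0.015)\&/' pk.py; python3 pk.py w6 w3 w4
```

```text
w6 p1 ztop 0.0519 n 944 cent [0.5305 0.1533] circ [0.5306 0.1529] 0.0143
w6 knob 0.0869 [0.5178 0.2086 0.0867] [0.5178 0.2086] 0.0141
w3 p1 ztop 0.052 n 1024 cent [0.5304 0.1526] circ [0.5307 0.1521] 0.0145
w3 p2 ztop 0.0519 n 893 cent [0.5402 0.1092] circ [0.5403 0.1093] 0.0144
w3 p4 ztop 0.0518 n 637 cent [0.5603 0.0214] circ [0.5605 0.022 ] 0.0143
w3 third 0.0989 [0.5505 0.0654 0.0988] [0.5505 0.0646] 0.0131
w3 knob 0.087 [0.5177 0.208  0.0868] [0.5177 0.208 ] 0.0141
w4 p1 ztop 0.0521 n 1132 cent [0.5313 0.1521] circ [0.5314 0.152 ] 0.0147
w4 p2 ztop 0.0521 n 971 cent [0.5411 0.1087] circ [0.5406 0.1084] 0.0145
w4 p4 ztop 0.0519 n 768 cent [0.5609 0.0219] circ [0.5608 0.0218] 0.0143
w4 third 0.099 [0.5509 0.0652 0.0989] [0.5506 0.0645] 0.0132
w4 knob 0.0869 [0.52   0.201  0.0867] [0.5186 0.2054] 0.0136
  return _methods._mean(a, axis=axis, dtype=dtype,
  ret = ret.dtype.type(ret / rcount)
```

```bash
python3 -m creep '[{"dx":0.002,"dy":0.04,"dz":-0.001,"rx":-0.001,"ry":0,"rz":-0.001,"gripper":0.2},{"dx":0.002,"dy":0.075,"dz":-0.001,"rx":-0.001,"ry":0,"rz":-0.001,"gripper":0.2},{"dx":0.002,"dy":0.09,"dz":-0.001,"rx":-0.001,"ry":0,"rz":-0.001,"gripper":0.2},{"dx":0.002,"dy":0.09,"dz":-0.001,"rx":-0.001,"ry":0,"rz":-0.001,"gripper":0.2},{"dx":0.002,"dy":0.09,"dz":-0.001,"rx":-0.001,"ry":0,"rz":-0.001,"gripper":0.2}]'
python3 look.py w7;python3 cyl.py w7 .0515
python3 -c "
from h import *
go(.5314,.153,.08,.2245)"
```

```text
time: 9.3
tool_pos: [0.5324, 0.1535, 0.1139]
tool_rot: [-1.57, -0.002, 0.225]
contact_force: [-0.3, 0.8, -0.6]
opening: 0.0254
9.3 [0.53235246 0.15353722 0.11387434] [-1.56991105e+00 -1.52925581e-03  2.25002336e-01] [-0.29536722  0.77073067 -0.58583441] 0.02537279642290004
n 894 [-0.01   0.021  0.006] [0.01  0.051 0.013]
axis tool x,z at TCP [-0.0006 -0.0002] slopes [-0.0012 -0.0067] rms 0.00022
base world [0.5319 0.1529 0.0624] lowest seen dy 0.0509
t 9.35 pos [0.5324 0.1535 0.114 ] rot [-1.57   -0.0018  0.225 ] F [-0.13 -0.72 -0.38] op 0.0261
dxyz [-0.0011  0.034  -0.0003] rxyz [-0.0008  0.0005  0.0018] rows 0.5436712089395462 0.010968469156922464
```

View pics/w7.png

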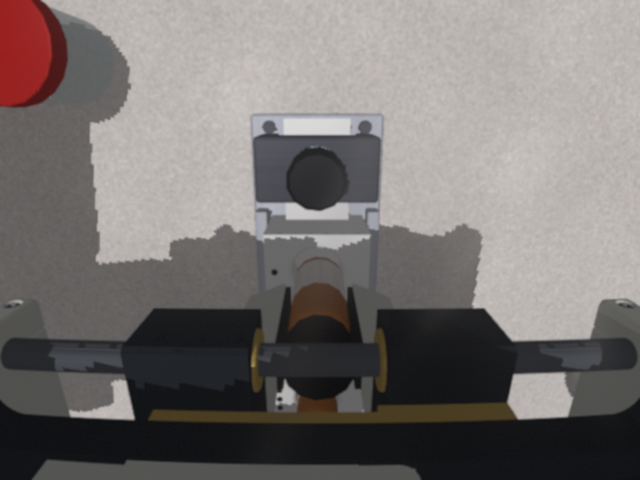

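```bash
python3 -m creep '[{"dx":-0.001,"dy":0,"dz":0,"rx":-0.001,"ry":0,"rz":0.002,"gripper":0.2},{"dx":-0.001,"dy":0.003,"dz":0,"rx":-0.001,"ry":0,"rz":0.002,"gripper":0.2},{"dx":-0.001,"dy":0.007,"dz":0,"rx":-0.001,"ry":0,"rz":0.002,"gripper":0.2},{"dx":-0.001,"dy":0.011,"dz":0,"rx":-0.001,"ry":0,"rz":0.002,"gripper":0.2},{"dx":-0.001,"dy":0.013,"dz":0,"rx":-0.001,"ry":0,"rz":0.002,"gripper":0.2},{"dx":-0.001,"dy":0.013,"dz":0,"rx":-0.001,"ry":0,"rz":0.002,"gripper":0.2}]'
python3 look.py w8;python3 cyl.py w8 .0515
python3 -c "
from h import *
go(.5314,.153,.08,.2245)"
```

```text
time: 10.1
tool_pos: [0.5303, 0.1532, 0.0992]
tool_rot: [-1.571, 0.003, 0.225]
contact_force: [-1.2, 0.2, -0.4]
opening: 0.0259
10.1 [0.53032247 0.15317177 0.09924716] [-1.57067846  0.00341255  0.22500161] [-1.22200776  0.24350443 -0.36693219] 0.025903407892554922
n 1274 [-0.01   0.021  0.006] [0.01  0.052 0.018]
axis tool x,z at TCP [-0.0009 -0.003 ] slopes [0.0109 0.0898] rms 0.00177
base world [0.5294 0.1547 0.0477] lowest seen dy 0.0507
t 10.15 pos [0.5304 0.1532 0.0994] rot [-1.5707  0.0032  0.225 ] F [-0.89  0.32 -0.72] op 0.0255
dxyz [ 0.001   0.0194 -0.0004] rxyz [-0.0001  0.0005 -0.0032] rows 0.31065820236771546 0.01723988542085122
```

```bash
python3 -m creep '[{"dx":0.0005,"dy":0.003,"dz":0,"rx":0,"ry":0,"rz":-0.002,"gripper":0.2},{"dx":0.0005,"dy":0.007,"dz":0,"rx":0,"ry":0,"rz":-0.002,"gripper":0.2},{"dx":0.0005,"dy":0.011,"dz":0,"rx":0,"ry":0,"rz":-0.002,"gripper":0.2},{"dx":0.0005,"dy":0.014,"dz":0,"rx":0,"ry":0,"rz":-0.002,"gripper":0.2},{"dx":0.0005,"dy":0.017,"dz":0,"rx":0,"ry":0,"rz":-0.002,"gripper":0.2},{"dx":0.0005,"dy":0.017,"dz":0,"rx":0,"ry":0,"rz":-0.002,"gripper":0.2}]'
python3 -c "
from h import *
go(.5314,.153,.0795,.2245)"
```

```text
time: 10.9
tool_pos: [0.5307, 0.1533, 0.0822]
tool_rot: [-1.571, 0.001, 0.225]
contact_force: [-0.0, -0.4, -0.3]
opening: 0.0257
t 10.9 pos [0.5307 0.1533 0.0822] rot [-1.5707e+00  1.5000e-03  2.2500e-01] F [-0.01 -0.44 -0.34] op 0.0257
dxyz [ 0.0006  0.0027 -0.0004] rxyz [-0.0001  0.0005 -0.0015] rows 0.04520622051148612 0.008434703888770411
```

Free so far; press gently to feel the floor.

```bash
python3 -m creep '[{"dx":0,"dy":0.001,"dz":0,"rx":0,"ry":0,"rz":-0.001,"gripper":0.2},{"dx":0,"dy":0.002,"dz":0,"rx":0,"ry":0,"rz":-0.001,"gripper":0.2},{"dx":0,"dy":0.003,"dz":0,"rx":0,"ry":0,"rz":-0.001,"gripper":0.2},{"dx":0,"dy":0.003,"dz":0,"rx":0,"ry":0,"rz":-0.001,"gripper":0.2}]'
python3 -c "
from h import *
go(.5314,.153,.0795,.2245)"
```

```text
time: 11.4
tool_pos: [0.5309, 0.1533, 0.0797]
tool_rot: [-1.571, -0.0, 0.225]
contact_force: [-1.0, -0.3, 0.8]
opening: 0.0259
t 11.4 pos [0.5309 0.1533 0.0797] rot [-1.5708e+00 -3.0000e-04  2.2500e-01] F [-0.99 -0.32  0.8 ] op 0.0259
dxyz [ 0.0004  0.0002 -0.0004] rxyz [0.     0.0005 0.0003] rows 0.009083162483549775 0.003386740433455175
```

```bash
python3 -m creep '[{"dx":0,"dy":0.001,"dz":0,"rx":0,"ry":0,"rz":0,"gripper":0.2},{"dx":0,"dy":0.001,"dz":0,"rx":0,"ry":0,"rz":0,"gripper":0.2}]'
python3 -m creep '[{"dx":0,"dy":0,"dz":0,"rx":0,"ry":0,"rz":0,"gripper":0.55},{"dx":0,"dy":0,"dz":0,"rx":0,"ry":0,"rz":0,"gripper":0.55},{"dx":0,"dy":-0.005,"dz":0,"rx":0,"ry":0,"rz":0,"gripper":0.55},{"dx":0,"dy":-0.04,"dz":0,"rx":0,"ry":0,"rz":0,"gripper":0.55},{"dx":0,"dy":-0.09,"dz":0,"rx":0,"ry":0,"rz":0,"gripper":0.55},{"dx":0,"dy":-0.12,"dz":0,"rx":0,"ry":0,"rz":0,"gripper":0.55},{"dx":0,"dy":-0.12,"dz":-0.06,"rx":0,"ry":0,"rz":0,"gripper":0.8},{"dx":0,"dy":-0.12,"dz":-0.06,"rx":0,"ry":0,"rz":0,"gripper":0.8},{"dx":0,"dy":-0.12,"dz":-0.06,"rx":0,"ry":0,"rz":0,"gripper":0.8}]'
python3 look.py w9
python3 - <<'E'
from h import *
import pickle
s,p,d=pickle.load(open("w9.pkl","rb"));P=cloud("wrist",d,s)
m=ransac_top(P,(.531,.152),.110,w=.03,zt_tol=.012)
print(m.sum(),np.percentile(P[m][:,2],[5,50,95]).round(4),P[m].mean(0))
go(.5697,-.3625,.23,.2245);go(.469,-.290,.14,.2245)
E
```

```text
time: 11.65
tool_pos: [0.531, 0.1533, 0.0796]
tool_rot: [-1.571, -0.001, 0.225]
contact_force: [-2.3, -0.4, 9.2]
opening: 0.0255
time: 12.78
tool_pos: [0.544, 0.0948, 0.1984]
tool_rot: [-1.57, 0.0, 0.224]
contact_force: [0.1, -0.2, -0.4]
opening: 0.0724
12.775 [0.54402182 0.0947784  0.19839511] [-1.57023468e+00  4.32231576e-04  2.23956229e-01] [ 0.07292564 -0.22816771 -0.39493764] 0.07244800553643779
1438 [0.1078 0.109  0.1102] [0.53025884 0.15302921 0.10896123]
t 12.82 pos [0.5439 0.0953 0.1983] rot [-1.5702e+00  6.0000e-04  2.2500e-01] F [-0.14 -0.12  0.3 ] op 0.0726
dxyz [-0.077  -0.0319 -0.452 ] rxyz [-0.0006  0.0005 -0.0006] rows 7.353586727538112 0.005113572366567566
t 12.82 pos [0.5439 0.0953 0.1983] rot [-1.5702e+00  6.0000e-04  2.2500e-01] F [-0.14 -0.12  0.3 ] op 0.0726
dxyz [-0.1589  0.0582 -0.3589] rxyz [-0.0006  0.0005 -0.0006] rows 6.348870383734541 0.005113572366567566
```

View pics/w9.png

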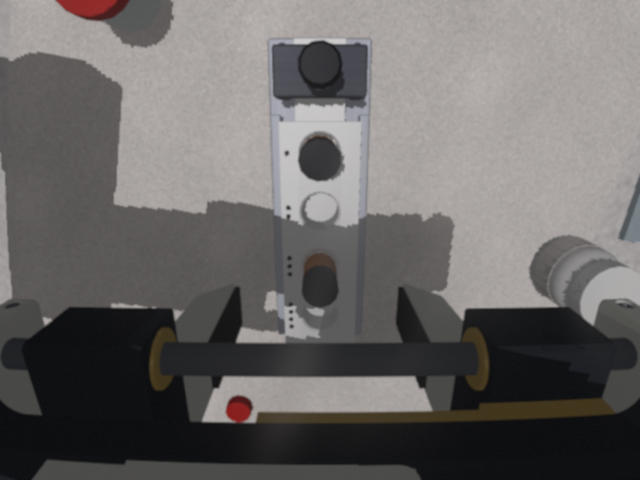

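```bash
python3 -m creep '[{"dx":-0.158,"dy":0,"dz":-0.3595,"rx":0,"ry":0,"rz":0,"gripper":0.8},{"dx":-0.158,"dy":0,"dz":-0.3595,"rx":0,"ry":0,"rz":0,"gripper":0.8},{"dx":-0.158,"dy":0,"dz":-0.3595,"rx":0,"ry":0,"rz":0,"gripper":0.8},{"dx":-0.158,"dy":0,"dz":-0.3595,"rx":0,"ry":0,"rz":0,"gripper":0.8},{"dx":-0.158,"dy":0,"dz":-0.3595,"rx":0,"ry":0,"rz":0,"gripper":0.8},{"dx":-0.158,"dy":0,"dz":-0.3595,"rx":0,"ry":0,"rz":0,"gripper":0.8},{"dx":-0.158,"dy":0.03,"dz":-0.3595,"rx":0,"ry":0,"rz":0,"gripper":0.8},{"dx":-0.158,"dy":0.06,"dz":-0.3595,"rx":0,"ry":0,"rz":0,"gripper":0.8},{"dx":-0.158,"dy":0.06,"dz":-0.3595,"rx":0,"ry":0,"rz":0,"gripper":0.8},{"dx":-0.158,"dy":0.06,"dz":-0.3595,"rx":0,"ry":0,"rz":0,"gripper":0.8},{"dx":-0.158,"dy":0.06,"dz":-0.3595,"rx":0,"ry":0,"rz":0,"gripper":0.8}]'
python3 look.py w10
python3 - <<'E'
from h import *
go(.470,-.2906,.048,.2245)
E
```

```text
time: 14.2
tool_pos: [0.4714, -0.2908, 0.1399]
tool_rot: [-1.573, -0.002, 0.226]
contact_force: [-0.3, 0.4, 0.4]
opening: 0.0733
14.2 [ 0.47135762 -0.29075888  0.13993303] [-1.57272672 -0.00162702  0.22614575] [-0.3391959   0.44806427  0.35996951] 0.07328284598413395
t 14.25 pos [ 0.4712 -0.2908  0.1398] rot [-1.5726e+00 -1.5000e-03  2.2600e-01] F [ 0.63 -0.05 -0.36] op 0.0734
dxyz [-0.0013  0.0918  0.0007] rxyz [0.0018 0.0015 0.0015] rows 1.469015070376444 0.014808434984845213
```

View pics/w10.png

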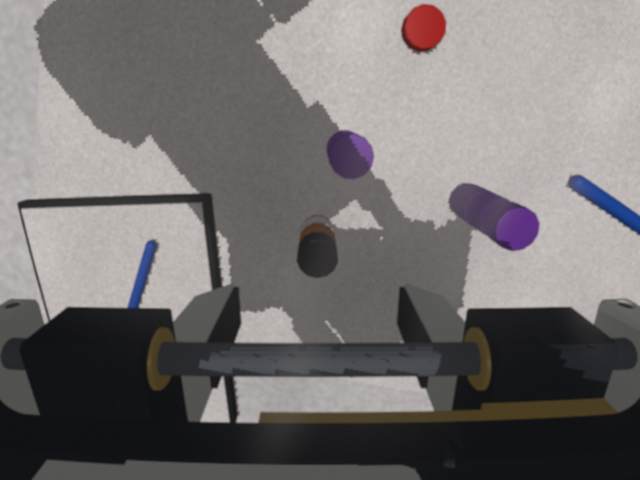

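```bash
python3 -m creep '[{"dx":-0.001,"dy":0.03,"dz":0.001,"rx":0.001,"ry":0.001,"rz":0.001,"gripper":0.8},{"dx":-0.001,"dy":0.06,"dz":0.001,"rx":0.001,"ry":0.001,"rz":0.001,"gripper":0.8},{"dx":-0.001,"dy":0.085,"dz":0.001,"rx":0.001,"ry":0.001,"rz":0.001,"gripper":0.8},{"dx":-0.001,"dy":0.092,"dz":0.001,"rx":0.001,"ry":0.001,"rz":0.001,"gripper":0.8},{"dx":-0.001,"dy":0.092,"dz":0.001,"rx":0.001,"ry":0.001,"rz":0.001,"gripper":0.8},{"dx":-0.001,"dy":0.092,"dz":0.001,"rx":0.001,"ry":0.001,"rz":0.001,"gripper":0.8}]'
python3 - <<'E'
from h import *
go(.470,-.2906,.048,.2245)
E
```

```text
time: 15.0
tool_pos: [0.4699, -0.2906, 0.0477]
tool_rot: [-1.572, -0.0, 0.224]
contact_force: [-0.6, -0.3, -0.2]
opening: 0.0737
t 15.0 pos [ 0.4699 -0.2906  0.0477] rot [-1.5716e+00 -5.0000e-04  2.2410e-01] F [-0.6  -0.25 -0.2 ] op 0.0737
dxyz [ 0.0001 -0.0003  0.    ] rxyz [ 0.0008 -0.0004  0.0005] rows 0.004324331293581261 0.005430522460108867
```

```bash
python3 -m creep '[{"dx":0,"dy":0,"dz":0,"rx":0,"ry":0,"rz":0,"gripper":0.5},{"dx":0,"dy":0,"dz":0,"rx":0,"ry":0,"rz":0,"gripper":0.2},{"dx":0,"dy":0,"dz":0,"rx":0,"ry":0,"rz":0,"gripper":0.2},{"dx":0,"dy":0,"dz":0,"rx":0,"ry":0,"rz":0,"gripper":0.2},{"dx":0,"dy":0,"dz":0,"rx":0,"ry":0,"rz":0,"gripper":0.2},{"dx":0,"dy":0,"dz":0,"rx":0,"ry":0,"rz":0,"gripper":0.2}]' 18
python3 - <<'E'
from h import *
go(.470,-.2906,.048,.2245)
go(.5412,.1093,.20,.2245)
E
```

```text
time: 15.75
tool_pos: [0.4693, -0.2902, 0.0465]
tool_rot: [-1.57, 0.001, 0.224]
contact_force: [-0.4, -1.1, 0.0]
opening: 0.0257
t 15.75 pos [ 0.4693 -0.2902  0.0465] rot [-1.5698e+00  9.0000e-04  2.2400e-01] F [-0.41 -1.1   0.  ] op 0.0257
dxyz [ 0.0006 -0.0015 -0.0006] rxyz [-0.001  -0.0005 -0.0009] rows 0.027790996079476576 0.007927844280923526
t 15.75 pos [ 0.4693 -0.2902  0.0465] rot [-1.5698e+00  9.0000e-04  2.2400e-01] F [-0.41 -1.1   0.  ] op 0.0257
dxyz [ 0.1587 -0.1533  0.3737] rxyz [-0.001  -0.0005 -0.0009] rows 6.943235475132729 0.007927844280923526
```

```bash
python3 -m creep '[{"dx":0,"dy":-0.04,"dz":0,"rx":0,"ry":0,"rz":0,"gripper":0.2},{"dx":0,"dy":-0.1,"dz":0,"rx":0,"ry":0,"rz":0,"gripper":0.2},{"dx":0,"dy":-0.153,"dz":0,"rx":0,"ry":0,"rz":0,"gripper":0.2},{"dx":0.159,"dy":-0.153,"dz":0.374,"rx":0,"ry":0,"rz":0,"gripper":0.2},{"dx":0.159,"dy":-0.153,"dz":0.374,"rx":0,"ry":0,"rz":0,"gripper":0.2},{"dx":0.159,"dy":-0.153,"dz":0.374,"rx":0,"ry":0,"rz":0,"gripper":0.2},{"dx":0.159,"dy":-0.153,"dz":0.374,"rx":0,"ry":0,"rz":0,"gripper":0.2},{"dx":0.159,"dy":-0.153,"dz":0.374,"rx":0,"ry":0,"rz":0,"gripper":0.2},{"dx":0.159,"dy":-0.153,"dz":0.374,"rx":0,"ry":0,"rz":0,"gripper":0.2},{"dx":0.159,"dy":-0.153,"dz":0.374,"rx":0,"ry":0,"rz":0,"gripper":0.2},{"dx":0.159,"dy":-0.153,"dz":0.374,"rx":0,"ry":0,"rz":0,"gripper":0.2},{"dx":0.159,"dy":-0.153,"dz":0.374,"rx":0,"ry":0,"rz":0,"gripper":0.2},{"dx":0.159,"dy":-0.153,"dz":0.374,"rx":0,"ry":0,"rz":0,"gripper":0.2},{"dx":0.159,"dy":-0.153,"dz":0.374,"rx":0,"ry":0,"rz":0,"gripper":0.2}]'
python3 look.py w11; python3 cyl.py w11 .0465; python3 pk.py w11 w9 2>/dev/null
python3 - <<'E'
from h import *
go(.5412,.1093,.11,.2245)
E
```

```text
time: 17.5
tool_pos: [0.5414, 0.1087, 0.1998]
tool_rot: [-1.57, 0.001, 0.222]
contact_force: [-0.5, 0.0, -1.1]
opening: 0.0254
17.5 [0.54139573 0.10867648 0.19981728] [-1.56982708e+00  9.23497302e-04  2.22403793e-01] [-0.54193639  0.00258613 -1.08626477] 0.025380430134014753
n 801 [-0.01   0.021  0.005] [0.01  0.047 0.013]
axis tool x,z at TCP [-0.0007 -0.0012] slopes [0.0033 0.0038] rms 0.00028
base world [0.541  0.1076 0.1533] lowest seen dy 0.0457
w11 p1 ztop 0.0521 n 55 cent [0.5323 0.1605] circ [0.5303 0.1538] 0.0141
w11 p2 ztop 0.052 n 955 cent [0.5405 0.1094] circ [0.5406 0.1092] 0.0143
w11 knob 0.087 [0.5178 0.2081 0.0868] [0.5179 0.2082] 0.014
w9 p1 ztop 0.0522 n 62 cent [0.531  0.1621] circ [0.5302 0.1551] 0.0138
w9 p2 ztop 0.052 n 1019 cent [0.5405 0.1093] circ [0.5406 0.109 ] 0.0143
w9 p4 ztop 0.0519 n 626 cent [0.5609 0.0203] circ [0.5607 0.022 ] 0.0143
w9 third 0.0989 [0.5507 0.0656 0.0988] [0.5508 0.0649] 0.0132
w9 knob 0.087 [0.5179 0.208  0.0868] [0.5177 0.2082] 0.0142
t 17.55 pos [0.5414 0.1088 0.1998] rot [-1.5698e+00  9.0000e-04  2.2260e-01] F [ 0.36 -0.11  0.12] op 0.0257
dxyz [-0.      0.0898  0.0004] rxyz [-0.001  -0.0019 -0.0009] rows 1.437344853024325 0.01251304222313485
```

View pics/w11.png

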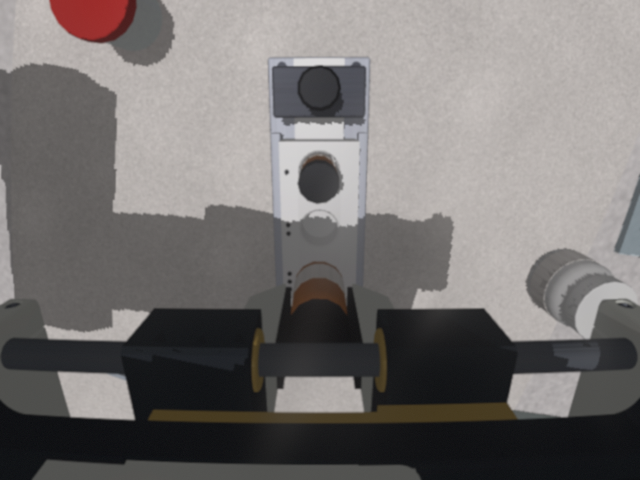

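```bash
python3 -m creep '[{"dx":0,"dy":0.04,"dz":0.0015,"rx":-0.001,"ry":-0.002,"rz":0,"gripper":0.2},{"dx":0,"dy":0.08,"dz":0.0015,"rx":-0.001,"ry":-0.002,"rz":0,"gripper":0.2},{"dx":0,"dy":0.09,"dz":0.0015,"rx":-0.001,"ry":-0.002,"rz":0,"gripper":0.2},{"dx":0,"dy":0.09,"dz":0.0015,"rx":-0.001,"ry":-0.002,"rz":0,"gripper":0.2},{"dx":0,"dy":0.09,"dz":0.0015,"rx":-0.001,"ry":-0.002,"rz":0,"gripper":0.2}]'
python3 look.py w12; python3 cyl.py w12 .0465
python3 - <<'E'
from h import *
go(.5410,.1102,.0745,.2245)
E
```

```text
time: 18.18
tool_pos: [0.542, 0.1112, 0.1113]
tool_rot: [-1.571, -0.002, 0.226]
contact_force: [-0.1, 0.3, -0.5]
opening: 0.026
18.175 [0.54201045 0.11123678 0.11134387] [-1.5711984  -0.0019536   0.22585059] [-0.09248484  0.303042   -0.48981902] 0.025950515618518646
n 852 [-0.01   0.021  0.005] [0.01  0.06  0.014]
axis tool x,z at TCP [-0.0017 -0.0017] slopes [0.0346 0.0211] rms 0.0006
base world [0.5422 0.1105 0.0648] lowest seen dy 0.0598
t 18.23 pos [0.542  0.1113 0.1114] rot [-1.5712 -0.0021  0.2259] F [ 0.55 -0.56 -0.14] op 0.0257
dxyz [-0.0012  0.0369 -0.0008] rxyz [0.0004 0.0014 0.0021] rows 0.5903422782013854 0.013517734241552502
```

```bash
python3 -m creep '[{"dx":-0.0007,"dy":0.002,"dz":-0.0005,"rx":0,"ry":0.001,"rz":0.001,"gripper":0.2},{"dx":-0.0007,"dy":0.003,"dz":-0.0005,"rx":0,"ry":0.001,"rz":0.001,"gripper":0.2},{"dx":-0.0007,"dy":0.004,"dz":-0.0005,"rx":0,"ry":0.001,"rz":0.001,"gripper":0.2},{"dx":-0.0007,"dy":0.004,"dz":-0.0005,"rx":0,"ry":0.001,"rz":0.001,"gripper":0.2}]'
python3 - <<'E'
from h import *
go(.5410,.1102,.0745,.2245)
E
```

```text
time: 18.73
tool_pos: [0.5403, 0.1106, 0.1056]
tool_rot: [-1.571, 0.002, 0.225]
contact_force: [-0.1, -0.2, -0.4]
opening: 0.0258
t 18.73 pos [0.5403 0.1106 0.1056] rot [-1.5707  0.0022  0.225 ] F [-0.14 -0.2  -0.43] op 0.0258
dxyz [ 0.0007  0.0311 -0.0006] rxyz [-0.0001  0.0005 -0.0022] rows 0.49805460982426136 0.012253541921818921
```

```bash
python3 -m creep '[{"dx":0.0004,"dy":0.002,"dz":-0.0005,"rx":0,"ry":0,"rz":-0.001,"gripper":0.2},{"dx":0.0004,"dy":0.005,"dz":-0.0005,"rx":0,"ry":0,"rz":-0.001,"gripper":0.2},{"dx":0.0004,"dy":0.008,"dz":-0.0005,"rx":0,"ry":0,"rz":-0.001,"gripper":0.2},{"dx":0.0004,"dy":0.011,"dz":-0.0005,"rx":0,"ry":0,"rz":-0.001,"gripper":0.2},{"dx":0.0004,"dy":0.014,"dz":-0.0005,"rx":0,"ry":0,"rz":-0.001,"gripper":0.2},{"dx":0.0004,"dy":0.014,"dz":-0.0005,"rx":0,"ry":0,"rz":-0.001,"gripper":0.2}]'
python3 - <<'E'
from h import *
go(.5410,.1102,.0745,.2245)
E
```

```text
time: 19.48
tool_pos: [0.5406, 0.1102, 0.0914]
tool_rot: [-1.571, 0.002, 0.225]
contact_force: [0.7, 0.7, 0.0]
opening: 0.0259
t 19.48 pos [0.5406 0.1102 0.0914] rot [-1.5706  0.0016  0.225 ] F [0.71 0.67 0.  ] op 0.0259
dxyz [ 0.0004  0.0169 -0.0001] rxyz [-0.0002  0.0005 -0.0016] rows 0.27062839865792904 0.008850130060577378
```

Base is at 0.045, inside the pocket, with no load. Continue down.

```bash
python3 -m creep '[{"dx":0.0002,"dy":0.003,"dz":0,"rx":0,"ry":0,"rz":-0.001,"gripper":0.2},{"dx":0.0002,"dy":0.007,"dz":0,"rx":0,"ry":0,"rz":-0.001,"gripper":0.2},{"dx":0.0002,"dy":0.011,"dz":0,"rx":0,"ry":0,"rz":-0.001,"gripper":0.2},{"dx":0.0002,"dy":0.014,"dz":0,"rx":0,"ry":0,"rz":-0.001,"gripper":0.2},{"dx":0.0002,"dy":0.0155,"dz":0,"rx":0,"ry":0,"rz":-0.001,"gripper":0.2},{"dx":0.0002,"dy":0.0165,"dz":0,"rx":0,"ry":0,"rz":-0.001,"gripper":0.2},{"dx":0.0002,"dy":0.0165,"dz":0,"rx":0,"ry":0,"rz":-0.001,"gripper":0.2}]'
python3 - <<'E'
from h import *
go(.5410,.1102,.0745,.2245)
E
```

```text
time: 20.35
tool_pos: [0.541, 0.1102, 0.0752]
tool_rot: [-1.571, -0.0, 0.225]
contact_force: [-0.7, 0.3, -1.3]
opening: 0.0255
t 20.35 pos [0.541  0.1102 0.0752] rot [-1.5707 -0.      0.2251] F [-0.7   0.32 -1.33] op 0.0255
dxyz [-0.      0.0007 -0.    ] rxyz [-0.0001  0.0006  0.    ] rows 0.011345199897174595 0.0030418730498912084
```

```bash
python3 -m creep '[{"dx":0,"dy":0.001,"dz":0,"rx":0,"ry":0,"rz":0,"gripper":0.2},{"dx":0,"dy":0.0015,"dz":0,"rx":0,"ry":0,"rz":0,"gripper":0.2},{"dx":0,"dy":0.0015,"dz":0,"rx":0,"ry":0,"rz":0,"gripper":0.2}]'
```

```text
time: 20.72
tool_pos: [0.5412, 0.1102, 0.0744]
tool_rot: [-1.571, -0.001, 0.225]
contact_force: [-1.7, -0.4, 4.8]
opening: 0.0257
```

```bash
python3 -m creep '[{"dx":0,"dy":0,"dz":0,"rx":0,"ry":0,"rz":0,"gripper":0.55},{"dx":0,"dy":0,"dz":0,"rx":0,"ry":0,"rz":0,"gripper":0.55},{"dx":0,"dy":-0.005,"dz":0,"rx":0,"ry":0,"rz":0,"gripper":0.55},{"dx":0,"dy":-0.04,"dz":0,"rx":0,"ry":0,"rz":0,"gripper":0.55},{"dx":0,"dy":-0.09,"dz":0,"rx":0,"ry":0,"rz":0,"gripper":0.55},{"dx":0,"dy":-0.13,"dz":0,"rx":0,"ry":0,"rz":0,"gripper":0.55},{"dx":0,"dy":-0.13,"dz":-0.015,"rx":0,"ry":0,"rz":0,"gripper":0.7},{"dx":0,"dy":-0.13,"dz":-0.015,"rx":0,"ry":0,"rz":0,"gripper":0.7},{"dx":0,"dy":-0.13,"dz":-0.015,"rx":0,"ry":0,"rz":0,"gripper":0.7}]'
python3 look.py w13; python3 pk.py w13 2>/dev/null
python3 - <<'E'
from h import *
import pickle
s,p,d=pickle.load(open("w13.pkl","rb"));P=cloud("wrist",d,s)
for g,z in (((.531,.152),.110),((.5406,.109),.09),((.551,.065),.1)):
    m=ransac_top(P,g,z,w=.022,zt_tol=.006)
    print(m.sum(),np.percentile(P[m][:,2],[5,50,95]).round(4),np.round(cv2.minEnclosingCircle(P[m][:,:2].astype(np.float32))[0],4))
go(.5185,.2083,.20,.2245)
E
```

```text
time: 21.85
tool_pos: [0.5436, 0.0955, 0.2022]
tool_rot: [-1.57, 0.003, 0.224]
contact_force: [-0.2, -0.4, -1.2]
opening: 0.0638
21.85 [0.54355334 0.09549559 0.20224971] [-1.56998856  0.00290589  0.22439067] [-0.2439497  -0.41786048 -1.16174913] 0.06377751289037023
w13 p1 ztop 0.0521 n 63 cent [0.5312 0.1619] circ [0.5304 0.1545] 0.0141
w13 p4 ztop 0.0519 n 617 cent [0.561  0.0204] circ [0.5607 0.022 ] 0.0143
w13 third 0.0989 [0.5507 0.0655 0.0989] [0.5507 0.0649] 0.0134
w13 knob 0.087 [0.5179 0.2079 0.0869] [0.5178 0.208 ] 0.0141
1367 [0.1079 0.1091 0.1102] [0.5303 0.1526]
1061 [0.0877 0.0889 0.0902] [0.5404 0.1092]
1011 [0.0968 0.0989 0.1   ] [0.5507 0.0649]
t 21.9 pos [0.5436 0.0956 0.2023] rot [-1.57    0.0028  0.2247] F [ 0.01 -0.28  0.15] op 0.0643
dxyz [0.0006 0.0024 0.1154] rxyz [-0.0008  0.0002 -0.0028] rows 1.8471199072430677 0.015434611474100642
```

View pics/w13.png

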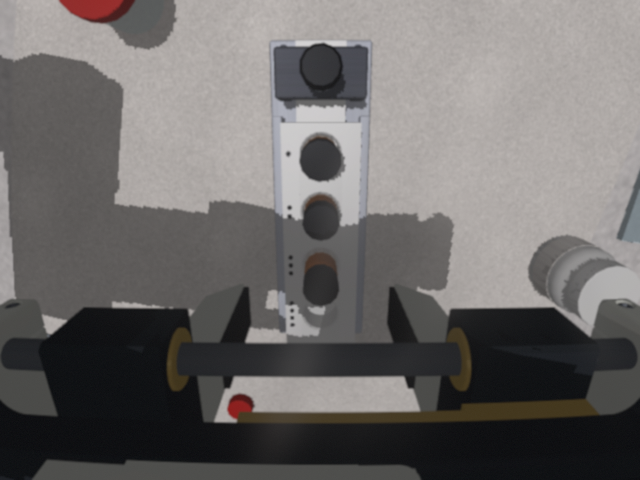

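```bash
python3 -m creep '[{"dx":0.0005,"dy":0,"dz":0.06,"rx":0,"ry":0,"rz":-0.002,"gripper":0.7},{"dx":0.0005,"dy":0,"dz":0.115,"rx":0,"ry":0,"rz":-0.002,"gripper":0.7},{"dx":0.0005,"dy":0,"dz":0.115,"rx":0,"ry":0,"rz":-0.002,"gripper":0.7},{"dx":0.0005,"dy":0.04,"dz":0.115,"rx":0,"ry":0,"rz":-0.002,"gripper":0.7},{"dx":0.0005,"dy":0.08,"dz":0.115,"rx":0,"ry":0,"rz":-0.002,"gripper":0.7},{"dx":0.0005,"dy":0.08,"dz":0.115,"rx":0,"ry":0,"rz":-0.002,"gripper":0.7},{"dx":0.0005,"dy":0.08,"dz":0.115,"rx":0,"ry":0,"rz":-0.002,"gripper":0.7}]'
python3 look.py s14 scene
python3 - <<'E'
from h import *
go(.5185,.2083,.075,.2245)
im=cv2.imread("pics/s14.png")[150:300,290:440];cv2.imwrite("pics/s14c.png",cv2.resize(im,(600,600),interpolation=2))
E
```

```text
time: 22.78
tool_pos: [0.52, 0.2076, 0.1247]
tool_rot: [-1.571, -0.003, 0.224]
contact_force: [-0.1, 0.7, 1.2]
opening: 0.0639
22.775 [0.52001    0.20755483 0.12474803] [-1.57081342 -0.00324334  0.22448674] [-0.07548165  0.69260623  1.16615047] 0.06393878238759819
t 22.82 pos [0.5203 0.2077 0.1253] rot [-1.5708 -0.0047  0.2246] F [ 0.49  0.24 -0.59] op 0.0644
dxyz [-0.0019  0.0503  0.001 ] rxyz [-0.      0.0001  0.0047] rows 0.8057375058573911 0.024992171407387923
```

View pics/s14c.png

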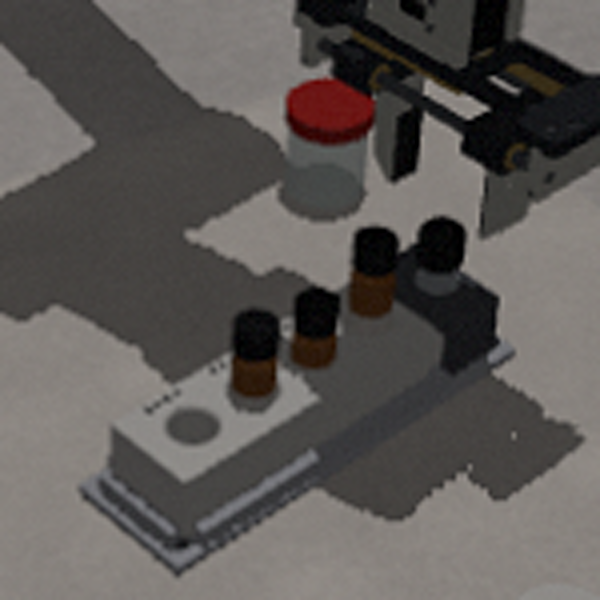

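Both vials upright in the rack, knob below the open fingers. Descend onto the knob.

```bash
python3 -m creep '[{"dx":-0.001,"dy":0.02,"dz":0.0005,"rx":0,"ry":0,"rz":0.002,"gripper":0.7},{"dx":-0.001,"dy":0.04,"dz":0.0005,"rx":0,"ry":0,"rz":0.002,"gripper":0.7},{"dx":-0.001,"dy":0.049,"dz":0.0005,"rx":0,"ry":0,"rz":0.002,"gripper":0.7},{"dx":-0.001,"dy":0.049,"dz":0.0005,"rx":0,"ry":0,"rz":0.002,"gripper":0.7},{"dx":-0.001,"dy":0.049,"dz":0.0005,"rx":0,"ry":0,"rz":0.002,"gripper":0.7},{"dx":-0.001,"dy":0.049,"dz":0.0005,"rx":0,"ry":0,"rz":0.002,"gripper":0.7}]'
python3 - <<'E'
from h import *
go(.5185,.2083,.075,.2245)
E
```

```text
time: 23.58
tool_pos: [0.5187, 0.2082, 0.0756]
tool_rot: [-1.571, -0.002, 0.225]
contact_force: [0.4, 0.3, -0.5]
opening: 0.0644
t 23.57 pos [0.5187 0.2082 0.0756] rot [-1.5707 -0.0016  0.225 ] F [ 0.43  0.28 -0.54] op 0.0644
dxyz [-0.0001  0.0006  0.0001] rxyz [-0.0001  0.0005  0.0016] rows 0.009669940060657667 0.008839721571978078
```

```bash
python3 -m creep '[{"dx":0,"dy":0,"dz":0,"rx":0,"ry":0,"rz":0,"gripper":0.4},{"dx":0,"dy":0,"dz":0,"rx":0,"ry":0,"rz":0,"gripper":0.2},{"dx":0,"dy":0,"dz":0,"rx":0,"ry":0,"rz":0,"gripper":0.2},{"dx":0,"dy":0,"dz":0,"rx":0,"ry":0,"rz":0,"gripper":0.2},{"dx":0,"dy":0,"dz":0,"rx":0,"ry":0,"rz":0,"gripper":0.2},{"dx":0,"dy":0,"dz":0,"rx":0,"ry":0,"rz":0,"gripper":0.2},{"dx":0,"dy":0,"dz":0,"rx":0,"ry":0,"rz":0,"gripper":0.2}]' 45
python3 - <<'E'
from h import *
go(.5185,.2083,.0935,.2245)
E
```

```text
time: 24.45
tool_pos: [0.5187, 0.2082, 0.0748]
tool_rot: [-1.571, -0.001, 0.225]
contact_force: [4.8, 1.6, -2.2]
opening: 0.0272
t 24.45 pos [0.5187 0.2082 0.0748] rot [-1.5707e+00 -1.1000e-03  2.2490e-01] F [ 4.83  1.63 -2.19] op 0.0272
dxyz [-0.0001 -0.0187  0.0001] rxyz [-0.0001  0.0004  0.0011] rows 0.29983699709548667 0.006426989492146017
```

```bash
python3 -m creep '[{"dx":0.0005,"dy":-0.002,"dz":0,"rx":0,"ry":0,"rz":0,"gripper":0.2},{"dx":0.0005,"dy":-0.005,"dz":0,"rx":0,"ry":0,"rz":0,"gripper":0.2},{"dx":0.0005,"dy":-0.008,"dz":0,"rx":0,"ry":0,"rz":0,"gripper":0.2},{"dx":0.0005,"dy":-0.011,"dz":0,"rx":0,"ry":0,"rz":0,"gripper":0.2},{"dx":0.0005,"dy":-0.014,"dz":0,"rx":0,"ry":0,"rz":0,"gripper":0.2},{"dx":0.0005,"dy":-0.014,"dz":0,"rx":0,"ry":0,"rz":0,"gripper":0.2}]'
python3 - <<'E'
from h import *
go(.5185,.2083,.0935,.2245)
E
```

```text
time: 25.2
tool_pos: [0.5187, 0.2082, 0.0889]
tool_rot: [-1.571, -0.0, 0.225]
contact_force: [4.7, 1.1, -8.3]
opening: 0.0271
t 25.2 pos [0.5187 0.2082 0.0889] rot [-1.5707e+00 -2.0000e-04  2.2500e-01] F [ 4.71  1.13 -8.3 ] op 0.0271
dxyz [-0.0001 -0.0046  0.0001] rxyz [-0.0001  0.0005  0.0002] rows 0.0741070901066436 0.002773514633625169
```

```bash
python3 -m creep '[{"dx":0,"dy":-0.0015,"dz":0,"rx":0,"ry":0,"rz":0,"gripper":0.2},{"dx":0,"dy":-0.003,"dz":0,"rx":0,"ry":0,"rz":0,"gripper":0.2},{"dx":0,"dy":-0.003,"dz":0,"rx":0,"ry":0,"rz":0,"gripper":0.2}]'
python3 -m creep '[{"dx":0,"dy":-0.001,"dz":0,"rx":0,"ry":0,"rz":0,"gripper":0.2},{"dx":0,"dy":-0.001,"dz":0,"rx":0,"ry":0,"rz":0,"gripper":0.2}]'
```

```text
time: 25.58
tool_pos: [0.5187, 0.2082, 0.0916]
tool_rot: [-1.571, -0.0, 0.225]
contact_force: [4.3, 2.1, -8.7]
opening: 0.027
time: 25.82
tool_pos: [0.5186, 0.2082, 0.0925]
tool_rot: [-1.571, 0.0, 0.225]
contact_force: [5.8, 1.1, -7.8]
opening: 0.0272
```

Lift is about 17.7 mm; a small further step to feel the stop.

```bash
python3 -m creep '[{"dx":0,"dy":-0.0006,"dz":0,"rx":0,"ry":0,"rz":0,"gripper":0.2},{"dx":0,"dy":-0.0006,"dz":0,"rx":0,"ry":0,"rz":0,"gripper":0.2},{"dx":0,"dy":-0.0006,"dz":0,"rx":0,"ry":0,"rz":0,"gripper":0.2}]'
```

```text
time: 26.2
tool_pos: [0.5187, 0.2082, 0.0928]
tool_rot: [-1.571, 0.0, 0.225]
contact_force: [5.6, 1.1, -9.6]
opening: 0.027
```

```bash
python3 -m creep '[{"dx":0,"dy":-0.0005,"dz":0,"rx":0,"ry":0,"rz":0,"gripper":0.2},{"dx":0,"dy":-0.0005,"dz":0,"rx":0,"ry":0,"rz":0,"gripper":0.2},{"dx":0,"dy":-0.0005,"dz":0,"rx":0,"ry":0,"rz":0,"gripper":0.2},{"dx":0,"dy":-0.0005,"dz":0,"rx":0,"ry":0,"rz":0,"gripper":0.2}]'
python3 look.py w15; python3 look.py s15 scene; python3 look.py t15 top
python3 - <<'E'
from h import *
import pickle
for n,t in (("wrist","w15"),("scene","s15")):
    s,p,d=pickle.load(open(t+".pkl","rb"));P=cloud(n,d,s)
    for g,z in (((.5182,.208),.106),((.531,.152),.110),((.5406,.109),.09),((.551,.065),.1)):
        m=ransac_top(P,g,z,w=.015,zt_tol=.006)
        print(n,z,m.sum(),np.percentile(P[m][:,2],[5,50,95]).round(4) if m.sum() else '')
im=cv2.imread("pics/s15.png")[150:300,290:440];cv2.imwrite("pics/s15c.png",cv2.resize(im,(600,600),interpolation=2))
E
```

```text
time: 26.7
tool_pos: [0.5186, 0.2082, 0.0929]
tool_rot: [-1.571, 0.001, 0.225]
contact_force: [7.2, 1.7, -13.6]
opening: 0.027
26.7 [0.51862892 0.20821028 0.09287434] [-1.57068030e+00  5.12325154e-04  2.24919015e-01] [  7.18003475   1.73867604 -13.63890467] 0.027030455323683675
26.75 [0.51860367 0.20822644 0.09284438] [-1.57070226e+00  5.75987296e-04  2.24969003e-01] [  6.07899552   1.67845239 -13.91949108] 0.026722851343083557
26.8 [0.5186258  0.20818637 0.09286396] [-1.57071470e+00  5.46707175e-04  2.24894474e-01] [  7.05865156   2.54317544 -14.84652356] 0.027007974578116257
wrist 0.106 2219 [0.1013 0.1048 0.106 ]
wrist 0.11 0 
wrist 0.09 0 
wrist 0.1 0 
scene 0.106 67 [0.1004 0.1058 0.1092]
scene 0.11 86 [0.1048 0.1099 0.1122]
scene 0.09 91 [0.0853 0.0896 0.0916]
scene 0.1 84 [0.0958 0.0996 0.102 ]
```

View pics/s15c.png

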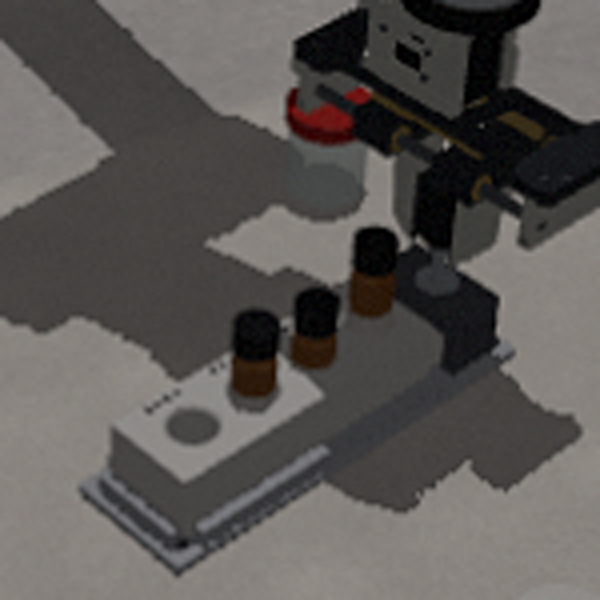

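View pics/s15.png

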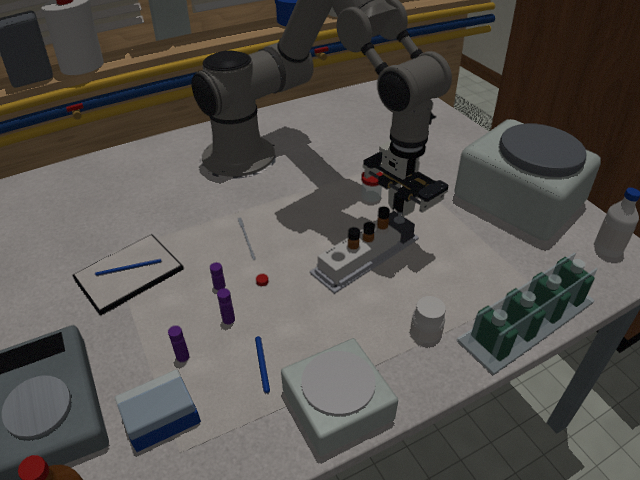

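View pics/w15.png

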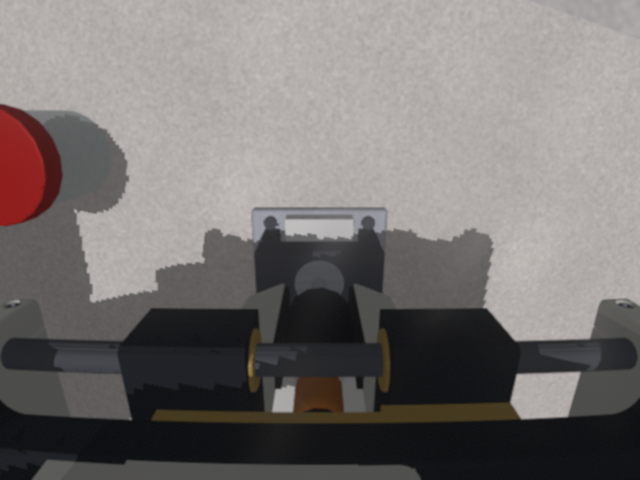

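```bash
python3 -m creep '[{"dx":0,"dy":0,"dz":0,"rx":0,"ry":0,"rz":0,"gripper":0.2},{"dx":0,"dy":0,"dz":0,"rx":0,"ry":0,"rz":0,"gripper":0.2},{"dx":0,"dy":0,"dz":0,"rx":0,"ry":0,"rz":0,"gripper":0.2},{"dx":0,"dy":0,"dz":0,"rx":0,"ry":0,"rz":0,"gripper":0.2},{"dx":0,"dy":0,"dz":0,"rx":0,"ry":0,"rz":0,"gripper":0.2},{"dx":0,"dy":0,"dz":0,"rx":0,"ry":0,"rz":0,"gripper":0.2},{"dx":0,"dy":0,"dz":0,"rx":0,"ry":0,"rz":0,"gripper":0.2},{"dx":0,"dy":0,"dz":0,"rx":0,"ry":0,"rz":0,"gripper":0.2}]'
```

```text
time: 27.85
tool_pos: [0.5186, 0.2082, 0.0929]
tool_rot: [-1.571, 0.001, 0.225]
contact_force: [6.8, 2.1, -14.3]
opening: 0.027
```

Stable against the stop, no slip.

```bash
python3 -c "
from cell import robot
print(robot.hand_in())"
```

```text
the job is handed in; nothing more can be done
None
```

I put the tall amber vial in the one-dot pocket, then the short one in the two-dot pocket. Each was lowered until I felt the pocket floor, then released. After that I gripped the black knob at 45 N, pulled it straight up to its stop, and handed the job in at about 28 s while still holding it there.

**Vials:** after release, the scene camera put the tops at 0.110 m (tall), 0.090 m (short) and 0.100 m (third). Those are the heights expected for vials fully down, and all three stand upright in the picture. The wrist camera reads about 1 mm lower throughout, which fits the stated calibration error.

**Plunger:** the tool rose about 18.1 mm from the grasp and then stopped moving while the vertical force grew from about 8 N to 14 N. A hold of 1 s after that was steady: same position, same opening, about 14 N. The cameras put the knob's top at 0.105–0.106 m, against 0.088 m when seated.

**Surroundings:** the scene pictures show the rack, bystanders and purple vials where they were, with no vial tipped. I judged this by eye and did not measure their positions again.

**Checks that disagreed:**
- One cylinder fit of the held short vial, just above its pocket, was spoiled because it picked up points on the rack. I ignored it and used the earlier fit.
- About 7 N of sideways force stays on the knob because the gripper is slightly off its centre.

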